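# Refit the belt guard of the stone grinder with the machine stopped

## Task

Press the mushroom stop button in so that it stays latched, then lift the belt guard out of its rack and stand it upright on the bench, letting go of it. Take it again by its handle, slip both keyholes over the headed studs on the grinder's belt plate, slide it down until it hangs fully home over the belt, and let go. Only then twist the head of the stop button clockwise so that it springs back up, and leave the dish, the stone blank and the hammer where they lie.

Things in the scene. Friction and masses are not known exactly. Their poses are not given: they have to be found in the camera images.
- stop (a joint): travel of the mushroom stop button in m: 0 = up (as it starts), about 0.008 = latched down, 0.010 = bottom. A spring holds it up: 3 N to start it, up to 12 N to push it past its latch; pressed straight down 9 mm or more it latches and stays down when let go
- stop_twist (a joint): turn of the mushroom head in rad, 0 at rest, growing clockwise seen from above, to 0.9 at its stop; a light spring (0.02 to 0.07 Nm) turns it back. Turned past about 0.6 while latched it is let go, and springs up at the latest when the fingers open
- stop_box: square grey stop station on the bench, 70 x 70 mm, 70 mm high, bolted down by two small feet along its y; origin at the centre of its underside, z up; any yaw
- stop_top (a point): centre of the top of the round mushroom head (40 mm diameter); 106.5 mm above the bench when up, about 98 mm when latched. The widest band of the head, to grip, lies 6 to 16 mm below this point; the lid of its box is 35 mm below it when up, 27 mm when latched
- guard_mid (a point): middle of the belt guard, a painted steel pan 50 mm deep (x), 160 wide (y), 130 high (z), 0.4 kg, open at the back (+x); handle in front (-x). Point at half of each; front face at x = -25 mm. In the back plane, x = +25, a return runs 24 mm down from the top edge, so it can be gripped there across its depth; ears 4 mm thick reach out to y = +-112. Stands steadily on its lower edge
- guard_handle: black bow handle; origin at the centre of its bar, 63 mm in front of guard_mid and 20 mm above it. Bar along the guard's y: 90 mm long, 12 thick (x), 20 high; 32 mm clear between bar and front face, 66 mm between its posts. In the rack it is about 7 mm from the front wall and its top is 11 mm below that wall's edge, so no finger gets in. Axes as the guard's
- seat_a (a point): upper end of the keyhole slot in the guard's +y ear, in the back plane: guard_mid + (25, 96, 9) mm in the guard's axes; the stud's shank rests here when the guard hangs home. Below it the slot, 11 mm wide, leads to a 23 mm hole whose centre is 19 mm under this point; slot's end 4 mm above it
- seat_b (a point): the same for the ear on the guard's -y side: guard_mid + (25, -96, 9) mm
- stud_a (a point): foot of a headed stud, where its axis meets the front of the grinder's belt plate, 114 mm above the bench. Shank 8 mm diameter, 6.5 mm long; head 17 mm diameter, 5 mm thick, so it ends 11.5 mm from the plate. Axes as the grinder's: -x points out of the plate, z up. It takes seat_a
- stud_b (a point): foot of the other stud, 192 mm along the grinder's -y from stud_a. It takes seat_b
- grinder: green bench stone grinder, fixed. Its upright belt plate, 260 mm wide and 190 mm high, carries two pulleys with a belt (to 35 mm proud) between the studs. Origin on the plate's front face, mid-width, at bench height; -x points out of the plate, z up. Nothing behind the plate is higher than 190 mm
- rack_bay (a point): plywood rack, fixed; point on its floor, 10 mm above the bench, under the guard's middle at the start; the guard's axes are parallel to its axes within 1 degree. Front wall 116 mm above the bench at x = -76 mm, partition 100 mm above it at x = +32 mm, end walls 65 mm above it at y = +-118 mm; stone slabs to 98 mm height behind, x = 45 to 86
- dish: white plastic dish with stone cubes, 120 mm across, 28 mm high; bystander; origin at the centre of its underside
- stone_blank: stone bar 110 x 30 x 25 mm; bystander; origin at the centre of its underside
- hammer: hammer, 220 mm long, lying on the bench; bystander
Not all that is in view belongs to the job. Leave any pink look-alike of the part that bears guard_mid alone.

How it is judged:
By the outcome, as a careful person would: the job done as asked, in the order asked, and still so for the second after the job is handed in, with the robot touching nothing.
It also fails if it takes over 72 s, if anything falls off the work surface, if the arm or the gripper's body presses on something with over 40 N, if the wrist force passes 120 N, or if a joint passes its speed limit or range.

## Robot

A 6-joint arm with a two-finger parallel gripper is mounted at the origin on the work surface. World frame = base frame: x ahead of the robot, y to its left, z up, the work surface at z = 0. Lengths are in mm, angles in rad, forces in N, time in s.
With the tool pointing down it reaches from about 425 to 950 mm from the base axis. Payload 3.5 kg.
Tool frame: the origin (TCP) lies midway between the tips of the shut fingers; the grasp point (between the pads) lies 19 mm behind it; z points along the fingers, y is the direction in which the jaws open and shut (so a half turn about z gives the same grasp; the last joint's range is limited). The gripper opens to 85 mm and grips with 20 to 120 N. Pads are 22 mm wide; open, the fingers measure 114 mm over their backs; the gripper's body (76 mm by 85 mm) begins 54 mm behind the grasp point. The pads swing forward as they close: fully open they stand 13 mm farther back than shut.
Start: joints at [1.138, 0.286, 1.577, -0, 1.279, -0.15], TCP at [188.319, 648.184, 231.325] pointing down, gripper open.
Joint ranges: [-2.77, 2.77], [-0.9, 2.22], [0.21, 2.48], [-1.53, 4.67], [0.24, 2.81], [-2.84, 2.84]. Speed limits (rad/s): [2.79, 2.79, 3.14, 3.14, 3.14, 3.14].

## Interface

Orientations are given as a unit quaternion [w, x, y, z].
In Python, from cell import env, get_image, order gives the robot as it stands.
- The arm moves only by the tool play_rows, never from a script. Its argument "series" is one flat list of numbers, 6 for each row, row after row: the shift along the tool's x, y, z in mm, then the turn, a rotation vector about the tool's x, y, z in rad. A call has 1 to 20 rows; each row shifts and turns the commanded pose from where the row before left it, along the tool's axes as they then stand; what a row does not reach is not made up. A row lasts 1/12 s, in which the tool goes at most 41.7 mm and 7.16 degrees, less where a joint would pass 70% of its speed; a pose out of reach is approached as far as the arm can. A call is refused whole if a number of a shift passes 41.7 or a number of a turn 0.125, either way. A call with a gripper value outside its range is refused whole. "hand" is the closure, from 0 (fully open) to 1 (shut), set as the call begins (left out, the last holds). The fingers move at their own pace and stop on an object; "squeeze" is the grip in N (left out, the last holds). Time passes only in rows, so rows that do not move let the fingers close. It gives the time, the measured TCP pose, the force and the opening at its end, in the units of the state.
- env.observe(): the state, without advancing time (a new reading comes with each control period).
- get_image(name): name is "scene" or "top" or "wrist"; returns a dict with "frame" (400x640x3 uint8, blue, green, red), "camera_matrix" (3x3 intrinsics, pixels), "dist" ([k1, k2, p1, p2, k3] as OpenCV has them; the pictures are not rectified), "T" (4x4, takes a point from camera to world coordinates). Camera axes: x right, y down, z forward; pixel columns grow to the right and rows downward; lengths in mm; the calibration is good to about 2 mm. A picture is of the moment at which its call begins. There is no depth.
- order.sign_off(): hands the job in, once; it reports no verdict.
The state is a dict: "clock": time; "joints": joint angles; "dq": joint speeds; "joint_efforts": joint torques, N m; "ee_pos": TCP position; "ee_rot": TCP orientation; "wrist_force": force on the tool from outside, world axes, zero at the start; "torque": the same for the moment, N m; "grip_width": finger opening in mm.
Only numpy, scipy, OpenCV 4.12 (cv2) and the standard library are available. Lean on these libraries where they do the work, as an engineer would, in place of code of your own. Each camera call takes 0.05 s, during which the arm holds its last target.

## Working session

There is one attempt and no reset: what is moved stays moved. The work goes in short steps, Python scripts to look and compute and a tool call to move; the robot and the scene stay as the last step left them, time stands still between calls to the robot, and variables do not carry over. Pictures are saved under pics/ and viewed, and the job is handed in when it is done.

Besides the shell and the picture viewer there is one more tool, called after "Request:" as a command line: name --argument value ..., lists and objects as JSON in quotes. play_rows: Moves the arm, as the interface text tells. Its arguments: {"type":"object","properties":{"series":{"type":"array"},"hand":{"type":"number"},"squeeze":{"type":"number"}},"required":["series"]}

```bash
ls; mkdir -p pics; python3 - <<'E'
from cell import env,get_image,order
import cv2,numpy as np
print(env.observe())
for n in ("scene","top","wrist"):
    d=get_image(n); cv2.imwrite(f"pics/{n}0.png",d["frame"])
    print(n,d["camera_matrix"],d["dist"],np.round(d["T"],3))
E
```

```text
pics
{'clock': 0.0, 'joints': array([ 1.13800441e+00,  2.87202496e-01,  1.57816301e+00,  3.83020567e-05,
        1.27862249e+00, -1.49988209e-01]), 'dq': array([-0.00032718, -0.00103587, -0.00115804, -0.0001451 , -0.00022064,
        0.00054155]), 'joint_efforts': array([-3.13155106e-04, -4.05996358e+01, -2.92613804e+01, -1.73306858e-04,
        5.98330764e-03, -1.51523466e-06]), 'ee_pos': array([188.03516403, 647.59814698, 229.93020763]), 'ee_rot': array([-3.61631369e-04,  1.40936499e-01,  9.90017913e-01, -1.14191605e-03]), 'wrist_force': array([-0.80699148,  0.51771371, -0.90092819]), 'torque': array([ 0.01762702, -0.04792502, -0.03687269]), 'grip_width': 85.6724727386881}
scene [[427.22828      0.         316.61350416]
 [  0.         427.22828    203.52693907]
 [  0.           0.           1.        ]] [-0.06370588  0.          0.          0.          0.        ] [[ 8.400000e-01  3.140000e-01 -4.420000e-01  1.167178e+03]
 [ 5.420000e-01 -5.060000e-01  6.710000e-01 -1.126778e+03]
 [-1.400000e-02 -8.030000e-01 -5.950000e-01  8.967990e+02]
 [ 0.000000e+00  0.000000e+00  0.000000e+00 
[... 156 characters left out ...]
464  0.          0.          0.          0.        ] [[-1.300000e-02 -9.910000e-01  1.300000e-01  4.020260e+02]
 [-1.000000e+00  1.000000e-02 -2.100000e-02 -2.102760e+02]
 [ 1.900000e-02 -1.300000e-01 -9.910000e-01  1.308056e+03]
 [ 0.000000e+00  0.000000e+00  0.000000e+00  1.000000e+00]]
wrist [[311.5651357    0.         319.11914165]
 [  0.         311.5651357  195.86865747]
 [  0.           0.           1.        ]] [0.00657296 0.         0.         0.         0.        ] [[ 2.81000e-01  9.23000e-01  2.63000e-01  1.21147e+02]
 [ 9.60000e-01 -2.70000e-01 -8.00000e-02  6.66744e+02]
 [-3.00000e-03  2.75000e-01 -9.62000e-01  3.72920e+02]
 [ 0.00000e+00  0.00000e+00  0.00000e+00  1.00000e+00]]
```

View pics/scene0.png

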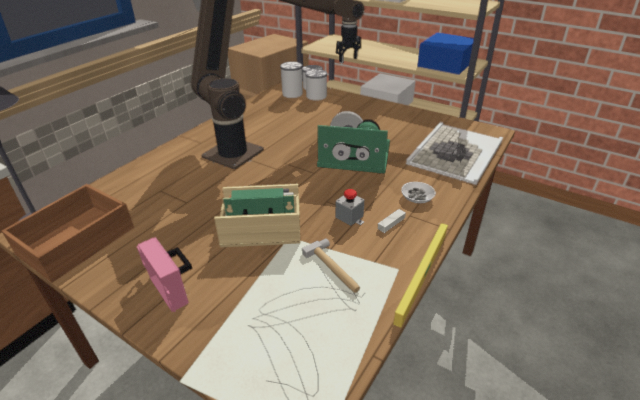

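View pics/top0.png

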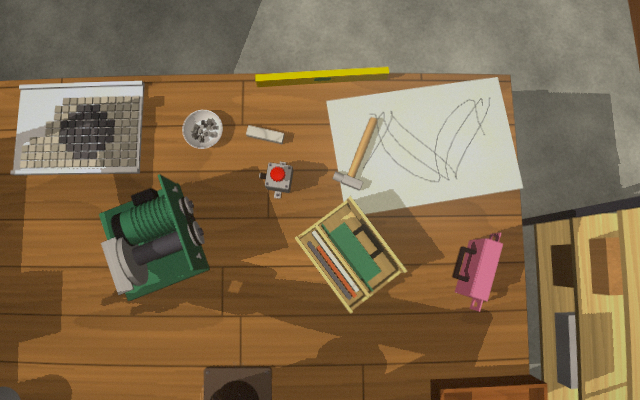

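View pics/wrist0.png

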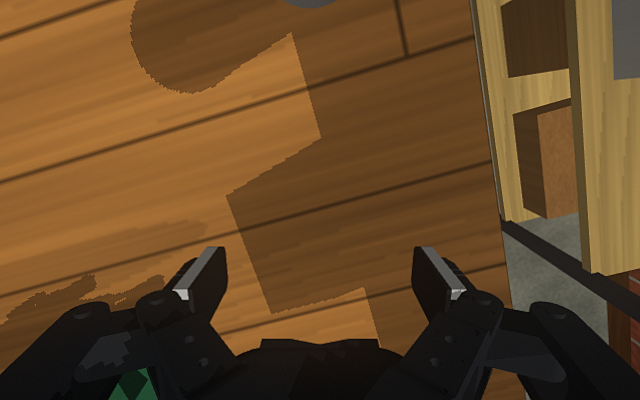

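```bash
cat > h.py <<'E'
import cv2,numpy as np
from cell import env,get_image,order
def ray(d,uv):
    p=cv2.undistortPoints(np.array([[uv]],float),d["camera_matrix"],d["dist"])[0,0]
    T=np.array(d["T"]); v=T[:3,:3]@np.array([p[0],p[1],1.]); return T[:3,3],v/np.linalg.norm(v)
def onz(d,uv,z):
    o,v=ray(d,uv); return o+v*(z-o[2])/v[2]
def onplane(d,uv,p,n):
    o,v=ray(d,uv); return o+v*((np.array(p)-o)@n)/(v@n)
def tri(d1,u1,d2,u2):
    o1,v1=ray(d1,u1);o2,v2=ray(d2,u2)
    A=np.stack([v1,-v2],1); s=np.linalg.lstsq(A,o2-o1,rcond=None)[0]
    a=o1+v1*s[0];b=o2+v2*s[1]; return (a+b)/2,np.linalg.norm(a-b)
def proj(d,P):
    T=np.linalg.inv(np.array(d["T"]))
    return cv2.projectPoints(np.array(P,float).reshape(-1,1,3),cv2.Rodrigues(T[:3,:3])[0],T[:3,3],d["camera_matrix"],d["dist"])[0][:,0]
def crop(d,x0,y0,x1,y1,s,name):
    cv2.imwrite(name,cv2.resize(d["frame"][y0:y1,x0:x1],None,fx=s,fy=s,interpolation=cv2.INTER_CUBIC))
E
python3 - <<'E'
from h import *
import pickle
t=get_image("top");s=get_image("scene")
pickle.dump((t,s),open("im0.pkl","wb"))
crop(t,285,190,415,320,4.6,"pics/t_rack.png")
crop(t,90,150,300,310,3.75,"pics/t_grind.png")
crop(s,205,175,305,250,7,"pics/s_rack.png")
crop(s,305,100,400,230,4.6,"pics/s_grind.png")
E
```

```text
(no output)
```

View pics/t_rack.png

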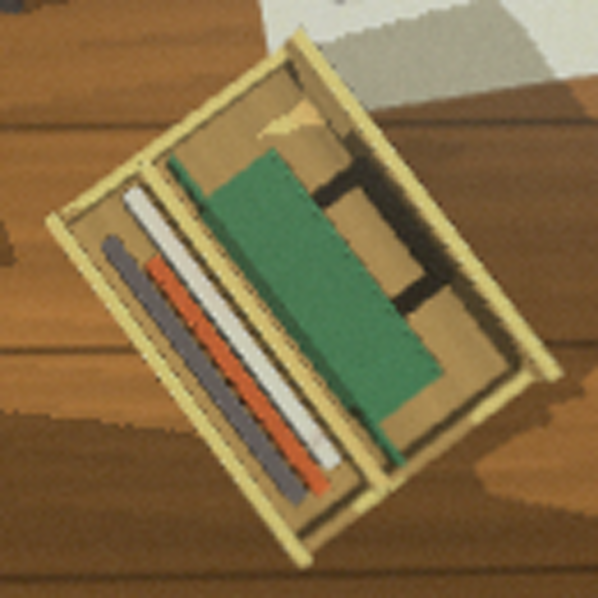

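View pics/t_grind.png

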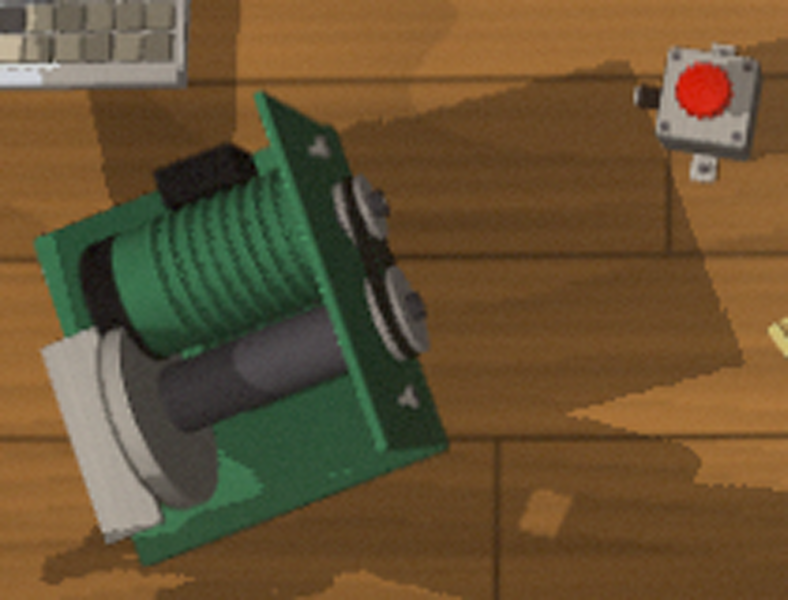

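View pics/s_rack.png

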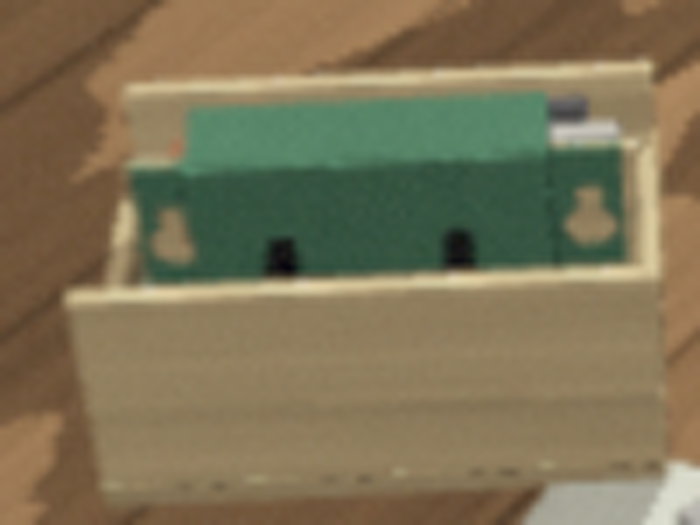

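View pics/s_grind.png

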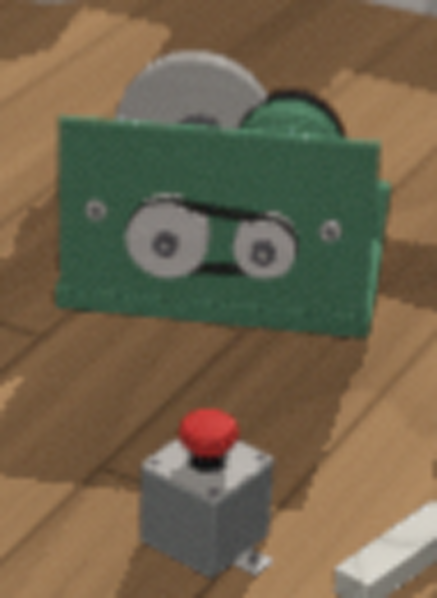

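```bash
python3 - <<'E'
from h import *
import pickle
t,s=pickle.load(open("im0.pkl","rb"))
np.set_printoptions(suppress=True,precision=1)
def red(d):
    f=d["frame"].astype(int); m=((f[...,2]>150)&(f[...,1]<70)&(f[...,0]<70)).astype(np.uint8)
    n,l,st,c=cv2.connectedComponentsWithStats(m); i=1+np.argmax(st[1:,4]); return st[i],c[i]
print(red(t),red(s)); ct=red(t)[1]; cs=red(s)[1]
print("btn",onz(t,ct,98),tri(t,ct,s,cs))
# guard top
f=cv2.GaussianBlur(t["frame"],(3,3),0)
hsv=cv2.cvtColor(t["frame"],cv2.COLOR_BGR2HSV)
roi=np.zeros(hsv.shape[:2],np.uint8); roi[200:310,300:400]=1
m=((hsv[...,0]>60)&(hsv[...,0]<90)&(hsv[...,1]>90)&(hsv[...,2]>95)&(roi>0)).astype(np.uint8)
n,l,st,c=cv2.connectedComponentsWithStats(m); i=1+np.argmax(st[1:,4]); m=(l==i).astype(np.uint8)
cn=max(cv2.findContours(m,cv2.RETR_EXTERNAL,cv2.CHAIN_APPROX_NONE)[0],key=cv2.contourArea)
P=np.array([onz(t,p[0].astype(float),140)[:2] for p in cn],np.float32)
r=cv2.minAreaRect(P); print("guardtop",r,st[i]); print(cv2.boxPoints(r))
# studs
A=tri(t,(198.8,256.1),s,(325.9,145.7)); B=tri(t,(174.8,189.2),s,(376.7,150.2))
print(A,B,np.linalg.norm(A[0]-B[0]))
# plate top front/back, rack
T=lambda x,y:(90+x/3.75-.37,150+y/3.75-.37)
for p in [(262,93),(385,450),(335,128),(448,447)]: print(p,onz(t,T(*p),190),onz(t,T(*p),0))
S=lambda x,y:(305+x/4.6-.4,100+y/4.6-.4)
for p in [(62,118),(379,143)]: print("scene top",onz(s,S(*p),190))
# rack top corners
R=lambda x,y:(285+x/4.6-.4,190+y/4.6-.4)
for n,p,z in [("front c1",(300,32),116),("front c2",(560,375),116),("part1",(148,165),110),("part2",(380,490),110),("bar1",(358,165),105),("bar2",(450,275),105)]: print(n,onz(t,R(*p),z))
E
```

```text
(array([270, 167,  14,  15, 151], dtype=int32), array([276.8, 173.5])) (array([345, 189,  11,   8,  55], dtype=int32), array([349.3, 192.4]))
btn [ 631.1 -121.9   98. ] (array([ 631.4, -121.6,   99.2]), np.float64(1.2699905852367874))
guardtop ((414.3665771484375, -327.869384765625), (155.15756225585938, 49.5268440246582), 36.05214309692383) [ 330  223   50   59 1098]
[[ 337.1 -353.5]
 [ 366.2 -393.5]
 [ 491.7 -302.2]
 [ 462.5 -262.2]]
(array([409.9,  87.5, 108.4]), np.float64(5.275312996627302)) (array([590.4, 156.2, 109.2]), np.float64(3.7245343417250845)) 193.16196071750855
(262, 93) [614.8 171.3 190. ] [651.  236.1   0. ]
(385, 450) [374.1  81.5 190. ] [369.3 131.1   0. ]
(335, 128) [590.1 120.2 190. ] [622.  176.3   0. ]
(448, 447) [375.8  39.6 190. ] [371.4  82.    0. ]
scene top [382.8  81.3 190. ]
scene top [618.7 174.2 190. ]
front c1 [ 562.8 -319.6  116. ]
front c2 [ 361.4 -466.1  116. ]
part1 [ 486.3 -229.8  110. ]
part2 [ 297.5 -360.8  110. ]
bar1 [ 485.2 -353.1  105. ]
bar2 [ 420.2 -405.5  105. ]
```

Request:
play_rows --series '[0, 0, -20, 0, 0, 0, 0, 0, -20, 0, 0, 0, -15, -15, 0, 0, 0, 0, -28, -27, 0, 0, 0, 0, -28, -27, 0, 0, 0, 0, -28, -27, 0, 0, 0, 0, -28, -27, 0, 0, 0, 0, -28, -27, 0, 0, 0, 0, -28, -27, 0, 0, 0, 0, -28, -27, 0, 0, 0, 0, -28, -27, 0, 0, 0, 0, -28, -27, 0, 0, 0, 0, -28, -27, 0, 0, 0, 0, -28, -27, 0, 0, 0, 0, -28, -27, 0, 0, 0, 0, -28, -27, 0, 0, 0, 0, -28, -27, 0, 0, 0, 0, -28, -27, 0, 0, 0, 0, -28, -27, 0, 0, 0, 0, -28, -27, 0, 0, 0, 0]'

```text
clock: 1.92
ee_pos: [528.1, 54.1, 271.5]
ee_rot: [0.0, 0.141, 0.99, 0.0]
wrist_force: [0.7, 0.3, -1.0]
grip_width: 85.4
```

Request:
play_rows --series '[-28, -27, 0, 0, 0, 0, -28, -27, 0, 0, 0, 0, -28, -27, 0, 0, 0, 0, -28, -27, 0, 0, 0, 0, -22, -21, 0, 0, 0, 0, -12, -10, 0, 0, 0, 0, 0, 0, 0, 0, 0, 0, 0, 0, 0, 0, 0, 0, 0, 0, 0, 0, 0, 0]'

```text
clock: 2.67
ee_pos: [628.5, -117.5, 271.1]
ee_rot: [-0.0, 0.141, 0.99, 0.0]
wrist_force: [-0.8, -0.2, 0.2]
grip_width: 85.4
```

```bash
python3 - <<'E'
from h import *
w=get_image("wrist"); cv2.imwrite("pics/w1.png",w["frame"])
import pickle; pickle.dump(w,open("w1.pkl","wb"))
f=w["frame"].astype(int); m=((f[...,2]>120)&(f[...,1]<70)&(f[...,0]<70)).astype(np.uint8)
n,l,st,c=cv2.connectedComponentsWithStats(m); i=1+np.argmax(st[1:,4]); print(st[i],c[i],onz(w,c[i],103),onz(w,c[i],98))
o=env.observe();print(o["clock"],o["ee_pos"],o["ee_rot"],o["wrist_force"])
E
```

```text
[ 299  163   38   40 1114] [317.38868941 182.1059246 ] [ 632.05061975 -121.26847191  103.        ] [ 633.18388495 -121.63064622   98.        ]
2.7167 [ 628.50889937 -117.07403257  271.28581538] [-2.19244279e-04  1.40391562e-01  9.90096018e-01  1.91804916e-04] [0.1623566  0.91094097 1.0747313 ]
```

View pics/w1.png

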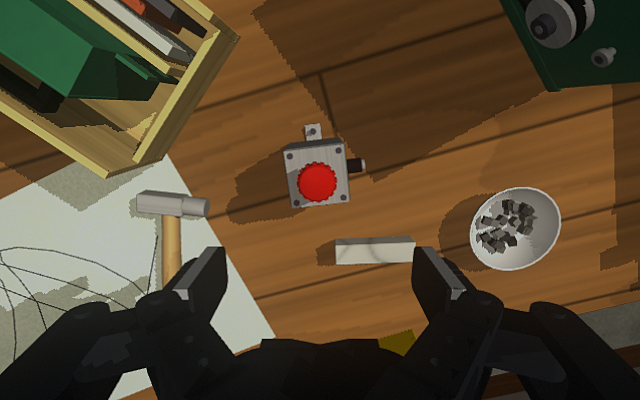

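Request:
play_rows --series '[-2, -2, 10, 0, 0, 0, -2.3, -1.4, 20, 0, 0, 0, 0, 0, 25, 0, 0, 0, 0, 0, 25, 0, 0, 0, 0, 0, 25, 0, 0, 0, 0, 0, 25, 0, 0, 0, 0, 0, 15, 0, 0, 0, 0, 0, 8, 0, 0, 0, 0, 0, 4, 0, 0, 0, 0, 0, 0, 0, 0, 0, 0, 0, 0, 0, 0, 0, 0, 0, 0, 0, 0, 0]' --hand 1 --squeeze 60

```text
clock: 3.72
ee_pos: [633.2, -122.9, 116.2]
ee_rot: [0.002, 0.141, 0.99, -0.0]
wrist_force: [0.1, -0.1, -0.1]
grip_width: 0.0
```

Request:
play_rows --series '[1.4, 0.6, 4, 0, 0, 0, 0, 0, 4, 0, 0, 0, 0, 0, 3, 0, 0, 0, 0, 0, 2, 0, 0, 0, 0, 0, 2, 0, 0, 0, 0, 0, 2, 0, 0, 0, 0, 0, 0, 0, 0, 0, 0, 0, 0, 0, 0, 0]'

```text
clock: 4.38
ee_pos: [631.6, -121.9, 98.4]
ee_rot: [0.001, 0.141, 0.99, -0.0]
wrist_force: [-1.0, -0.5, 5.1]
grip_width: -0.1
```

Request:
play_rows --series '[0, 0, 1, 0, 0, 0, 0, 0, 0.5, 0, 0, 0, 0, 0, 0, 0, 0, 0, 0, 0, 0, 0, 0, 0]'

```text
clock: 4.72
ee_pos: [631.7, -121.9, 97.2]
ee_rot: [0.001, 0.141, 0.99, -0.0]
wrist_force: [-1.1, 0.8, 5.7]
grip_width: 0.4
```

Request:
play_rows --series '[0, 0, 0.7, 0, 0, 0, 0, 0, 0.5, 0, 0, 0, 0, 0, 0, 0, 0, 0, 0, 0, 0, 0, 0, 0]'

```text
clock: 5.05
ee_pos: [631.7, -121.9, 96.3]
ee_rot: [0.001, 0.141, 0.99, -0.0]
wrist_force: [-3.1, -0.1, 7.9]
grip_width: 0.3
```

Request:
play_rows --series '[0, 0, 0.6, 0, 0, 0, 0, 0, 0, 0, 0, 0, 0, 0, -5, 0, 0, 0, 0, 0, -15, 0, 0, 0, 0, 0, -30, 0, 0, 0, 0, 0, -30, 0, 0, 0, 0, 0, -30, 0, 0, 0, 0, 0, -30, 0, 0, 0, 0, 0, -30, 0, 0, 0, 0, 0, -10, 0, 0, 0, 0, 0, 0, 0, 0, 0]' --hand 0

```text
clock: 5.97
ee_pos: [632.3, -122.1, 277.6]
ee_rot: [0.003, 0.141, 0.99, -0.001]
wrist_force: [-0.3, -0.7, 0.1]
grip_width: 85.5
```

```bash
python3 - <<'E'
from h import *
import pickle
s=get_image("scene"); w=get_image("wrist")
crop(s,305,160,400,235,7,"pics/s2.png")
cv2.imwrite("pics/w2.png",w["frame"])
t0,s0=pickle.load(open("im0.pkl","rb"))
def red(d):
    f=d["frame"].astype(int); m=((f[...,2]>120)&(f[...,1]<70)&(f[...,0]<70)).astype(np.uint8)
    n,l,st,c=cv2.connectedComponentsWithStats(m); i=1+np.argmax(st[1:,4]); return st[i],c[i]
print(red(s0),red(s),red(w))
print(proj(s,[[631.5,-121.7,106.5],[631.5,-121.7,98]]))
print(env.observe()["ee_pos"])
E
```

```text
(array([344, 189,  13,  10,  95], dtype=int32), array([349.43157895, 193.61052632])) (array([344, 191,  13,  10,  88], dtype=int32), array([349.54545455, 195.43181818])) (array([ 303,  157,   37,   39, 1036], dtype=int32), array([320.7519305, 175.7046332]))
[[349.21444188 190.56516758]
 [349.13178481 192.71517852]]
[ 630.33834521 -121.43370312  272.04536885]
```

View pics/s2.png

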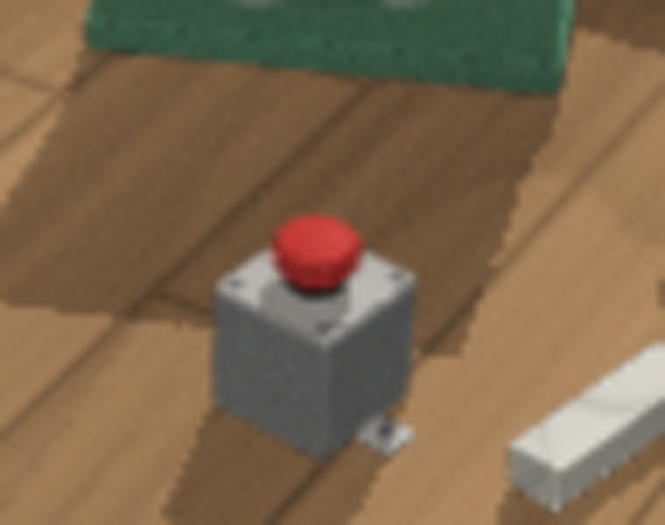

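Request:
play_rows --series '[0, 0, 0, 0, 0, 0.124, 0, 0, 0, 0, 0, 0.124, 0, 0, 0, 0, 0, 0.124, 0, 0, 0, 0, 0, 0.124, 0, 0, 0, 0, 0, 0.124, 0, 0, 0, 0, 0, 0.124, 0, 0, 0, 0, 0, 0.124, 0, 0, 0, 0, 0, 0.124, 0, 0, 0, 0, 0, 0.124, 0, 0, 0, 0, 0, 0.124, 0, 0, 0, 0, 0, 0.124, 0, 0, 0, 0, 0, 0.124, 0, 0, 0, 0, 0, 0.124, 0, 0, 0, 0, 0, 0.124, 0, 0, 0, 0, 0, 0.124, 0, 0, 0, 0, 0, 0.124, 0, 0, 0, 0, 0, 0.124, 0, 0, 0, 0, 0, 0.122, 0, 0, 0, 0, 0, 0]'

```text
clock: 7.65
ee_pos: [629.6, -121.3, 269.7]
ee_rot: [-0.002, 0.951, 0.308, -0.003]
wrist_force: [-0.2, -0.0, 0.2]
grip_width: 85.4
```

```bash
cat >> h.py <<'E'
from scipy.spatial.transform import Rotation as Ro
def pose():
    o=env.observe(); q=o["ee_rot"]; R=Ro.from_quat([q[1],q[2],q[3],q[0]]).as_matrix()
    return np.array(o["ee_pos"]),R,np.degrees(np.arctan2(R[1,0],R[0,0])),o
def togo(P):
    p,R,th,o=pose(); print("clk %.2f pos %s th %.2f tool-shift %s F %s w %.1f"%(o["clock"],np.round(p,1),th,np.round(R.T@(np.array(P)-p),1),np.round(o["wrist_force"],1),o["grip_width"]))
    print("tilt z axis",np.round(R[:,2],4))
E
python3 -c "
from h import *
togo((414.4,-327.9,272))"
```

```text
clk 7.65 pos [ 629.6 -121.3  269.7] th 35.90 tool-shift [-295.5   41.2   -1.4] F [-0.2 -0.   0.2] w 85.4
tilt z axis [-0.0062  0.0023 -1.    ]
```

Request:
play_rows --series '[-15, 2, 0, 0, 0, 0, -30, 4, 0, 0, 0, 0, -35, 5, 0, 0, 0, 0, -35, 5, 0, 0, 0, 0, -35, 5, 0, 0, 0, 0, -35, 5, 0, 0, 0, 0, -35, 5, 0, 0, 0, 0, -35, 5, 0, 0, 0, 0, -25, 4, 0, 0, 0, 0, -15, 1, 0, 0, 0, 0, 0, 0, 0, 0, 0, 0, 0, 0, 0, 0, 0, 0]'

```text
clock: 8.65
ee_pos: [415.2, -328.6, 272.8]
ee_rot: [-0.001, 0.951, 0.309, -0.0]
wrist_force: [0.8, 1.2, -0.1]
grip_width: 85.7
```

```bash
python3 - <<'E'
from h import *
import pickle
w=get_image("wrist"); cv2.imwrite("pics/w3.png",w["frame"]); pickle.dump(w,open("w3.pkl","wb"))
togo((414.4,-327.9,272))
E
```

```text
clk 8.70 pos [ 415.9 -328.1  273.1] th 36.06 tool-shift [-1.1 -1.1  1.1] F [-0.5  0.8  1.1] w 85.2
tilt z axis [-8.0e-04  1.5e-03 -1.0e+00]
```

View pics/w3.png

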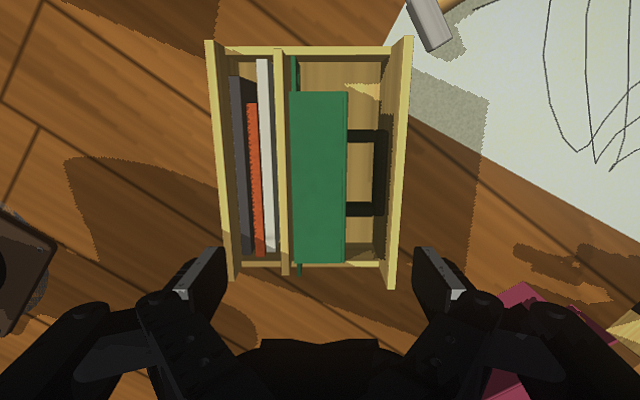

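```bash
python3 - <<'E'
from h import *
import pickle
w=pickle.load(open("w3.pkl","rb"))
hsv=cv2.cvtColor(w["frame"],cv2.COLOR_BGR2HSV)
m=((hsv[...,0]>60)&(hsv[...,0]<90)&(hsv[...,1]>90)&(hsv[...,2]>80)).astype(np.uint8)
n,l,st,c=cv2.connectedComponentsWithStats(m); i=1+np.argmax(st[1:,4]); m=(l==i).astype(np.uint8)
m=cv2.morphologyEx(m,cv2.MORPH_OPEN,np.ones((9,9),np.uint8))
cn=max(cv2.findContours(m,cv2.RETR_EXTERNAL,cv2.CHAIN_APPROX_NONE)[0],key=cv2.contourArea)
P=np.array([onz(w,p[0].astype(float),140)[:2] for p in cn],np.float32)
print(st[i],cv2.minAreaRect(P)); r=cv2.minAreaRect(P)
togo((r[0][0],r[0][1],110))
E
```

```text
[ 289   56   58  208 9365] ((416.6334533691406, -327.03070068359375), (158.28048706054688, 48.73027038574219), 36.21397018432617)
clk 8.70 pos [ 415.9 -328.1  273.1] th 36.06 tool-shift [  1.2  -0.2 163.1] F [-0.5  0.8  1.1] w 85.2
tilt z axis [-8.0e-04  1.5e-03 -1.0e+00]
```

Request:
play_rows --series '[0.6, -0.2, 15, 0, 0, 0, 0, 0, 30, 0, 0, 0, 0, 0, 30, 0, 0, 0, 0, 0, 30, 0, 0, 0, 0, 0, 25, 0, 0, 0, 0, 0, 15, 0, 0, 0, 0, 0, 10, 0, 0, 0, 0, 0, 5, 0, 0, 0, 0, 0, 3, 0, 0, 0, 0, 0, 0, 0, 0, 0, 0, 0, 0, 0, 0, 0]'

```text
clock: 9.62
ee_pos: [417.6, -328.4, 112.2]
ee_rot: [0.001, 0.951, 0.31, 0.0]
wrist_force: [-0.4, 0.2, 0.6]
grip_width: 85.7
```

Request:
play_rows --series '[0, 0, 0, 0, 0, 0, 0, 0, 0, 0, 0, 0, 0, 0, 0, 0, 0, 0, 0, 0, 0, 0, 0, 0, 0, 0, 0, 0, 0, 0, 0, 0, 0, 0, 0, 0]' --hand 1 --squeeze 80

```text
clock: 10.12
ee_pos: [417.2, -328.3, 112.2]
ee_rot: [0.001, 0.951, 0.309, 0.0]
wrist_force: [-1.5, 1.7, 5.6]
grip_width: 48.8
```

Request:
play_rows --series '[0, 0, -3, 0, 0, 0, 0, 0, -6, 0, 0, 0, 0, 0, -10, 0, 0, 0, 0, 0, -15, 0, 0, 0, 0, 0, -20, 0, 0, 0, 0, 0, -20, 0, 0, 0, 0, 0, -20, 0, 0, 0, 0, 0, -20, 0, 0, 0, 0, 0, -20, 0, 0, 0, 0, 0, -12, 0, 0, 0, 0, 0, -6, 0, 0, 0, 0, 0, 0, 0, 0, 0, 0, 0, 0, 0, 0, 0]'

```text
clock: 11.2
ee_pos: [416.6, -327.5, 262.2]
ee_rot: [-0.001, 0.951, 0.309, -0.0]
wrist_force: [0.7, 0.2, -3.8]
grip_width: 48.9
```

```bash
python3 - <<'E'
from h import *
s=get_image("scene"); crop(s,190,90,350,260,3.5,"pics/s4.png"); togo((470,-60,262))
E
```

```text
clk 11.25 pos [ 416.4 -327.3  261.4] th 36.03 tool-shift [ 2.006e+02 -1.846e+02 -1.000e-01] F [ 0.6  0.1 -3.7] w 48.9
tilt z axis [-0.0018  0.0021 -1.    ]
```

View pics/s4.png

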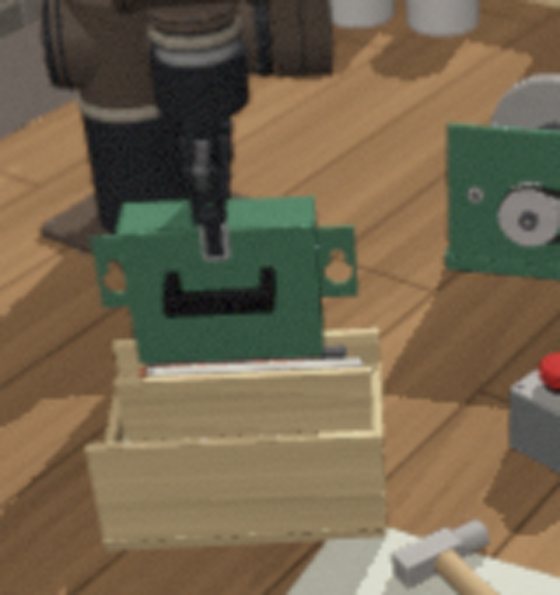

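Request:
play_rows --series '[8, -7, 0, 0, 0, 0, 14, -13, 0, 0, 0, 0, 20, -18, 0, 0, 0, 0, 20, -18, 0, 0, 0, 0, 20, -18, 0, 0, 0, 0, 20, -18, 0, 0, 0, 0, 20, -18, 0, 0, 0, 0, 20, -18, 0, 0, 0, 0, 20, -18, 0, 0, 0, 0, 18, -18, 0, 0, 0, 0, 12, -12, 0, 0, 0, 0, 8, -8, 0, 0, 0, 0, 0, 0, 0, 0, 0, 0.06, 0, 0, 0, 0, 0, 0.08, 0, 0, 0, 0, 0, 0.08, 0, 0, 0, 0, 0, 0.046, 0, 0, 0, 0, 0, 0]'

```text
clock: 12.67
ee_pos: [469.9, -61.1, 262.1]
ee_rot: [-0.0, 0.984, 0.18, -0.001]
wrist_force: [-0.6, -0.0, -3.6]
grip_width: 48.5
```

Request:
play_rows --series '[0, 0, 10, 0, 0, 0, 0, 0, 20, 0, 0, 0, 0, 0, 25, 0, 0, 0, 0, 0, 25, 0, 0, 0, 0, 0, 25, 0, 0, 0, 0, 0, 20, 0, 0, 0, 0, 0, 15, 0, 0, 0, 0, 0, 8, 0, 0, 0, 0, 0, 4, 0, 0, 0, 0, 0, 0, 0, 0, 0, 0, 0, 0, 0, 0, 0]'

```text
clock: 13.58
ee_pos: [470.9, -61.6, 111.7]
ee_rot: [0.0, 0.984, 0.181, 0.001]
wrist_force: [0.6, -0.4, -3.2]
grip_width: 48.4
```

Now lower gently to contact.

Request:
play_rows --series '[0, 0, 3, 0, 0, 0, 0, 0, 2, 0, 0, 0, 0, 0, 2, 0, 0, 0, 0, 0, 0, 0, 0, 0, 0, 0, 0, 0, 0, 0]'

```text
clock: 14.0
ee_pos: [470.4, -61.4, 104.1]
ee_rot: [0.0, 0.984, 0.18, 0.0]
wrist_force: [-0.3, -0.0, -3.5]
grip_width: 48.7
```

Request:
play_rows --series '[0, 0, 1, 0, 0, 0, 0, 0, 1, 0, 0, 0, 0, 0, 0, 0, 0, 0]'

```text
clock: 14.25
ee_pos: [470.6, -61.5, 102.3]
ee_rot: [0.0, 0.984, 0.18, 0.0]
wrist_force: [-0.6, 0.3, -1.9]
grip_width: 48.6
```

Request:
play_rows --series '[0, 0, 0.7, 0, 0, 0, 0, 0, 0, 0, 0, 0, 0, 0, 0, 0, 0, 0]'

```text
clock: 14.5
ee_pos: [470.7, -61.5, 102.2]
ee_rot: [0.0, 0.984, 0.18, 0.0]
wrist_force: [-3.1, 1.0, 5.9]
grip_width: 48.9
```

Standing on the bench. Release, rise, and look.

Request:
play_rows --series '[0, 0, 0, 0, 0, 0, 0, 0, 0, 0, 0, 0, 0, 0, 0, 0, 0, 0, 0, 0, 0, 0, 0, 0, 0, 0, 0, 0, 0, 0, 0, 0, -8, 0, 0, 0, 0, 0, -20, 0, 0, 0, 0, 0, -30, 0, 0, 0, 0, 0, -35, 0, 0, 0, 0, 0, -35, 0, 0, 0, 0, 0, -20, 0, 0, 0, 0, 0, -8, 0, 0, 0, 0, 0, 0, 0, 0, 0, 0, 0, 0, 0, 0, 0]' --hand 0

```text
clock: 15.67
ee_pos: [470.0, -61.3, 256.5]
ee_rot: [-0.0, 0.984, 0.18, -0.0]
wrist_force: [0.1, 0.7, 0.2]
grip_width: 85.4
```

```bash
python3 - <<'E'
from h import *
import pickle
w=get_image("wrist"); cv2.imwrite("pics/w5.png",w["frame"]); s=get_image("scene"); t=get_image("top")
pickle.dump((w,s,t),open("i5.pkl","wb"))
crop(s,230,60,400,230,3.4,"pics/s5.png")
hsv=cv2.cvtColor(w["frame"],cv2.COLOR_BGR2HSV)
m=((hsv[...,0]>60)&(hsv[...,0]<90)&(hsv[...,1]>90)&(hsv[...,2]>80)).astype(np.uint8)
m=cv2.morphologyEx(m,cv2.MORPH_OPEN,np.ones((9,9),np.uint8))
n,l,st,c=cv2.connectedComponentsWithStats(m); print(st)
for i in range(1,n):
    cn=cv2.findContours((l==i).astype(np.uint8),cv2.RETR_EXTERNAL,cv2.CHAIN_APPROX_NONE)[0][0]
    P=np.array([onz(w,p[0].astype(float),130)[:2] for p in cn],np.float32); print(cv2.minAreaRect(P))
togo((470,-60,262))
E
```

```text
[[     0      0    640    400 242144]
 [     7      0     73    200   4045]
 [    11      2      9      9     81]
 [     0     12      6     13     75]
 [   288     92     59    175   9655]]
((446.533935546875, 166.804443359375), (169.7653350830078, 60.58436965942383), 0.22071921825408936)
((521.7933349609375, 204.7268524169922), (5.356792449951172, 7.527216911315918), 21.045642852783203)
((509.8793640136719, 212.7891845703125), (9.379128456115723, 3.6584646701812744), 4.853440284729004)
((471.20428466796875, -60.182640075683594), (158.96112060546875, 48.99312973022461), 20.98762321472168)
clk 15.82 pos [469.3 -61.  254.8] th 20.78 tool-shift [ 1.  -0.7 -7.2] F [ 0.5  0.7 -0.4] w 85.6
tilt z axis [-0.0042  0.0015 -1.    ]
```

View pics/w5.png

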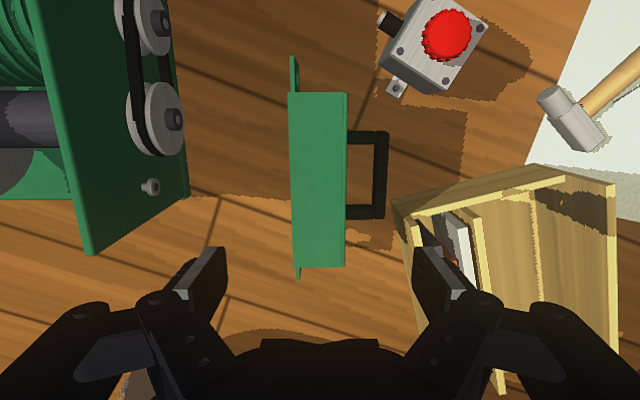

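View pics/s5.png

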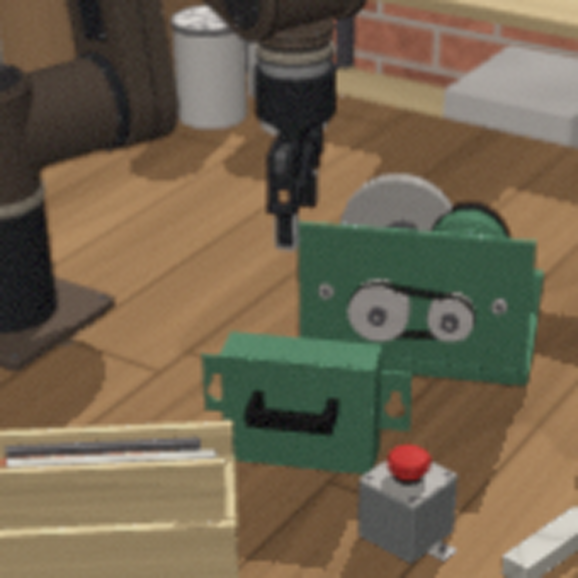

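```bash
python3 - <<'E'
from h import *
import pickle
np.set_printoptions(suppress=True,precision=1)
w,s,t=pickle.load(open("i5.pkl","rb"))
t0,s0=pickle.load(open("im0.pkl","rb"))
def blob(d,u,v,r,off):
    g=d["frame"].astype(float)
    sat=g.max(2)-g.min(2); val=g.mean(2)
    wt=np.clip(g[...,2]-40,0,None) # red channel: green plate has low red
    sl=np.s_[v-r:v+r+1,u-r:u+r+1]; ww=wt[sl]; ww=np.clip(ww-off,0,None)
    yy,xx=np.mgrid[v-r:v+r+1,u-r:u+r+1]; return (xx*ww).sum()/ww.sum(),(yy*ww).sum()/ww.sum()
f=s0["frame"]; print(f[140:152,320:332,2]); print(f[145:157,371:383,2])
for d in (s0,s):
    a=blob(d,325,145,4,40);b=blob(d,377,150,4,40)
    A=onz(d,a,114);B=onz(d,b,114); print(a,b,A,B,np.linalg.norm(A-B),np.degrees(np.arctan2(*(A-B)[:2][::-1])))
crop(w,0,0,210,260,3,"pics/w5c.png"); crop(s0,300,110,400,180,8,"pics/s0c.png")
crop(t0,150,170,220,280,5.4,"pics/t0c.png")
E
```

```text
[[ 54  57  56  54  53  56  53  51  56  52  51  52]
 [ 53  52  52  53  52  55  54  51  55  54  55  51]
 [ 53  52  50  53  55  59  56  53  54  55  50  56]
 [ 54  53  54  55  75  87  76  62  51  54  54  52]
 [ 53  54  55  69 113 113 112  88  58  51  50  57]
 [ 54  51  53  74 105  86  95 109  70  58  53  55]
 [ 53  54  55  71 105  88  91  97  66  54  57  51]
 [ 58  54  53  59  78  87  85  74  59  55  55  54]
 [ 57  53  56  54  60  65  63  59  53  53  53  54]
 [ 52  53  50  54  54  51  57  55  55  53  54  55]
 [ 55  51  55  51  52  53  49  54  53  53  49  56]
 [ 52  50  53  54  56  54  53  54  53  54  52  64]]
[[ 56  55  56  51  58  54  55  55  58  54  51  53]
 [ 55  52  54  53  51  54  53  49  52  54  52  54]
 [ 55  53  54  55  60  66  70  61  51  54  52  54]
 [ 53  50  54  57  86 119 132  91  58  54  54  54]
 [ 54  54  54  75 107 104 117 111  64  52  50  52]
 [ 52  53  58  79 103  80  91 110  68  53  52  52]
 [ 54  52  55  69 111  93  86  90  58  57  52  53]
 [ 57  49  55  57  74  79  72  63  58  55  54  52]
 [ 54  56  53  55  56  57  56  50  51  52  53  54]
 [ 51  52  55  53  52  53  50  51  56  50  56  53]
 [ 55  52  53  51  53  56  52  50  53  53  54  50]
 [ 52  52  52  53  52  50  53  54  51  51  54  51]]
(np.float64(325.33716475095787), np.float64(144.86590038314176)) (np.float64(376.5213675213675), np.float64(149.21652421652422)) [411.7  85.5 114. ] [591.1 156.6 114. ] 193.0151076233354 -158.38302166222687
(np.float64(325.3345724907063), np.float64(144.9368029739777)) (np.float64(376.49435028248587), np.float64(149.21186440677965)) [412.  85. 114.] [591.  156.6 114. ] 192.82540817704876 -158.21536322074496
```

View pics/w5c.png

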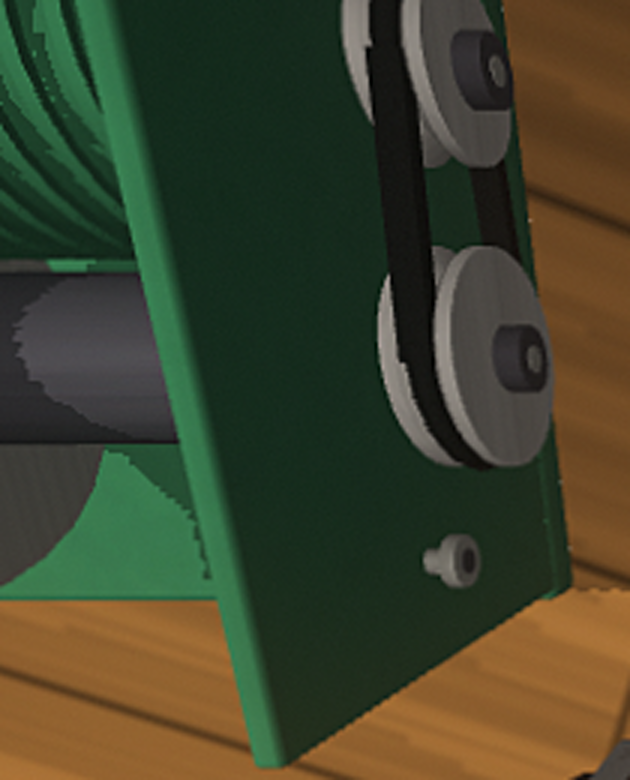

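View pics/s0c.png

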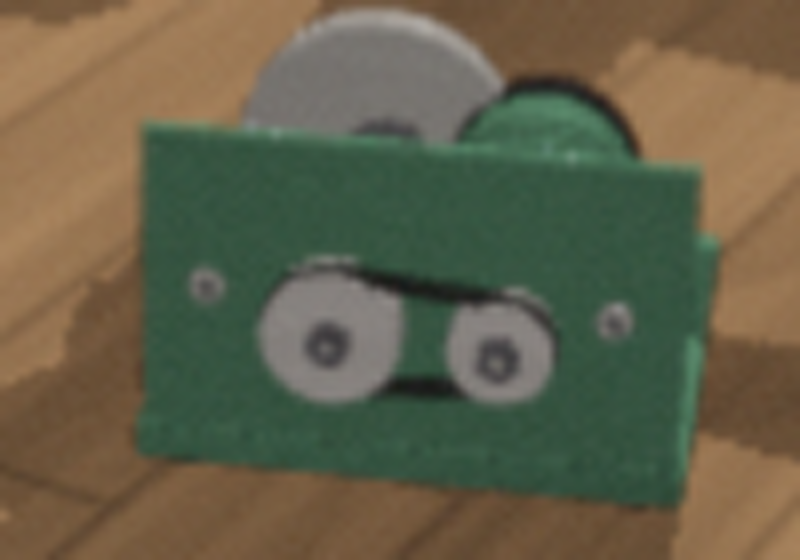

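View pics/t0c.png

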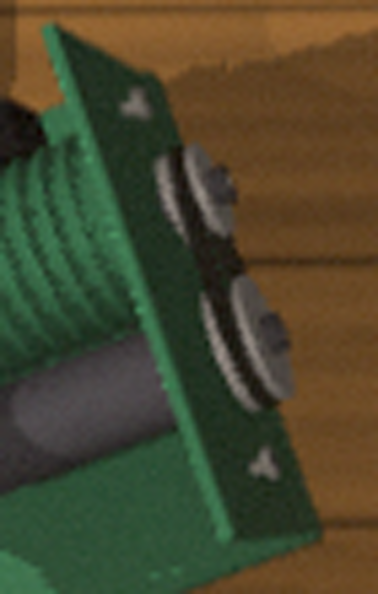

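Request:
play_rows --series '[8, -12, 0, 0, 0, 0, 16, -25, 0, 0, 0, 0, 16, -28, 0, 0, 0, 0, 12, -22, 0, 0, 0, 0, 8, -13, 0, 0, 0, 0, 0, 0, 0, 0, 0, 0, 0, 0, 0, 0, 0, 0]'

```text
clock: 16.4
ee_pos: [490.3, 53.9, 255.6]
ee_rot: [-0.0, 0.983, 0.181, -0.002]
wrist_force: [0.3, -0.9, 0.4]
grip_width: 86.0
```

```bash
python3 - <<'E'
from h import *
import pickle
w=get_image("wrist"); cv2.imwrite("pics/w6.png",w["frame"]); pickle.dump(w,open("w6.pkl","wb"))
crop(w,200,0,330,280,2.1,"pics/w6c.png"); togo((471,-60,200))
E
```

```text
clk 16.45 pos [490.4  53.2 255.9] th 20.82 tool-shift [-58.2  98.9  56. ] F [0.5 0.7 0.5] w 85.3
tilt z axis [-2.6e-03 -3.0e-04 -1.0e+00]
```

View pics/w6.png

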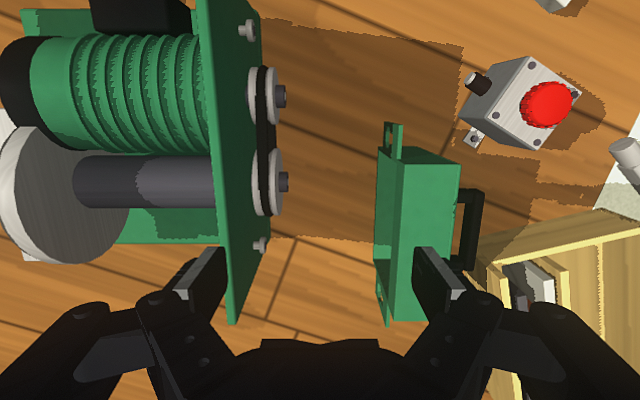

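```bash
python3 - <<'E'
from h import *
w=__import__("pickle").load(open("w6.pkl","rb"))
a=cv2.resize(w["frame"][5:55,215:275],None,fx=10,fy=10,interpolation=cv2.INTER_CUBIC)
b=cv2.resize(w["frame"][220:270,225:285],None,fx=10,fy=10,interpolation=cv2.INTER_CUBIC)
cv2.imwrite("pics/w6s.png",cv2.resize(np.hstack([a,b]),(800,333)))
E
```

```text
(no output)
```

View pics/w6s.png

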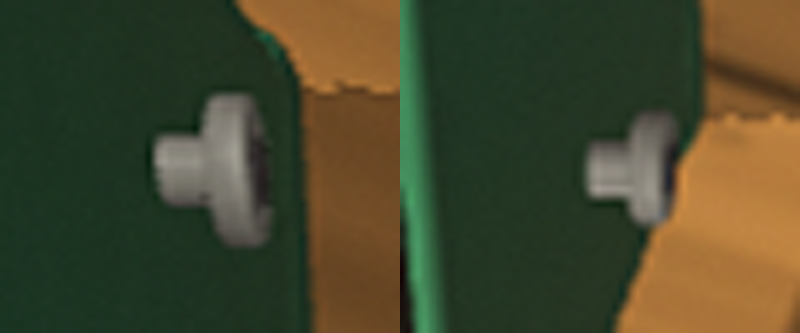

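```bash
python3 - <<'E'
from h import *
import pickle
np.set_printoptions(suppress=True,precision=1)
w=pickle.load(open("w6.pkl","rb"));w5,s,t=pickle.load(open("i5.pkl","rb"))
Bh=onz(w,(253.3,30.1),114);Ah=onz(w,(264.8,244.6),114);Bf=onz(w,(239,30.1),114);Af=onz(w,(252.8,244.8),114)
for a,b in((Ah,Bh),(Af,Bf)): print(a,b,np.linalg.norm(a-b),np.degrees(np.arctan2(*(a-b)[:2][::-1]))+270)
print("w5 A head",onz(w5,(154.3,186.5),114),"foot",onz(w5,(141.7,186.7),114))
# plate top edge front, w6: fit
g=w["frame"]; pts=[]
for v in range(120,300,4):
    r=g[v,200:260,1].astype(int); 
    k=np.where(r>90)[0]
    if len(k): pts.append((200+k.max()+.5,v))
P=np.array([onz(w,p,190)[:2] for p in pts],np.float32)
l=cv2.fitLine(P,cv2.DIST_HUBER,0,.01,.01).ravel(); print(pts[::8],l,np.degrees(np.arctan2(l[1],l[0]))+90)
for z in (114,): print("scene A tri w6",tri(s,(325.34,144.9),w,(264.8,244.6)),tri(s,(376.5,149.2),w,(253.3,30.1)))
E
```

```text
[412.5  81.6 114. ] [592.2 149.9 114. ] 192.20905169099285 110.7940711155643
[408.1  92.7 114. ] [588.1 160.8 114. ] 192.40527373809752 110.7357455273974
w5 A head [412.4  82.5 114. ] foot [408.   93.5 114. ]
[(np.float64(254.5), 120), (np.float64(255.5), 152), (np.float64(257.5), 184), (np.float64(226.5), 216), (np.float64(259.5), 248), (np.float64(259.5), 280)] [  0.9   0.3 468.9  92.4] 109.36415
scene A tri w6 (array([413.9,  81.7, 116.4]), np.float64(0.3233565777201215)) (array([592.8, 149.7, 117.6]), np.float64(2.4764170201711035))
```

```bash
python3 - <<'E'
from h import *
import pickle
np.set_printoptions(suppress=True,precision=1)
w5,s,t=pickle.load(open("i5.pkl","rb"))
crop(w5,330,110,410,240,5,"pics/w5h.png")
g=w5["frame"].astype(int).max(2); m=(g<45).astype(np.uint8); m[:, :348]=0; m[:,395:]=0; m[:125]=0; m[225:]=0
n,l,st,c=cv2.connectedComponentsWithStats(m); print(st[1:])
i=1+np.argmax(st[1:,4]);ys,xs=np.where(l==i)
# per-row outer right edge
for v in (140,160,175,190,205):
    k=xs[ys==v]; print(v,k.min(),k.max(),onz(w5,(k.max()+.5,v),95),onz(w5,(k.min()-.5,v),95))
togo((493.7,-119.1,256))
E
```

```text
[[ 348  131   41   89 1879]]
140 348 388 [ 529.7 -110.9   95. ] [515.8 -73.9  95. ]
160 374 387 [ 511.6 -118.    95. ] [ 506.7 -105.1   95. ]
175 373 386 [ 497.5 -123.2   95. ] [ 492.6 -110.2   95. ]
190 373 385 [ 483.  -128.6   95. ] [ 478.3 -116.3   95. ]
205 348 384 [ 468.1 -134.1   95. ] [454.7 -98.7  95. ]
clk 16.45 pos [490.4  53.2 255.9] th 20.82 tool-shift [-58.2 162.2  -0. ] F [0.5 0.7 0.5] w 85.3
tilt z axis [-0. -0. -1.]
```

View pics/w5h.png

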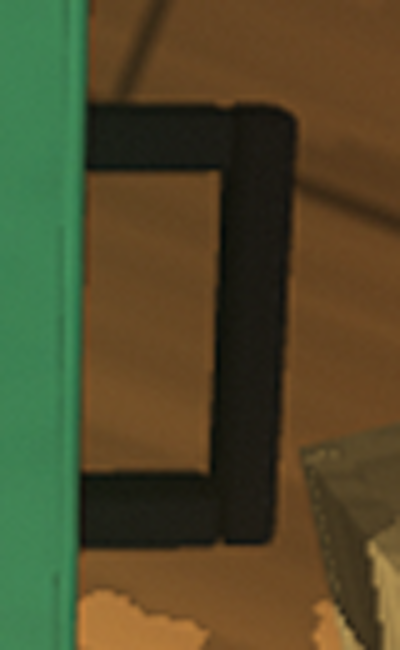

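Request:
play_rows --series '[-6, 15, 0, 0, 0, 0, -10, 28, 0, 0, 0, 0, -12, 35, 0, 0, 0, 0, -12, 35, 0, 0, 0, 0, -10, 28, 0, 0, 0, 0, -7.4, 20.5, 0, 0, 0, 0, 0, 0, 15, 0, 0, 0, 0, 0, 30, 0, 0, 0, 0, 0, 30, 0, 0, 0, 0, 0, 25, 0, 0, 0, 0, 0, 15, 0, 0, 0, 0, 0, 5, 0, 0, 0, 0, 0, 0, 0, 0, 0, 0, 0, 0, 0, 0, 0]' --hand 0.65

```text
clock: 17.62
ee_pos: [494.8, -118.9, 137.9]
ee_rot: [0.0, 0.984, 0.18, 0.0]
wrist_force: [0.9, -0.3, 0.2]
grip_width: 29.9
```

```bash
python3 - <<'E'
from h import *
w=get_image("wrist"); cv2.imwrite("pics/w7.png",w["frame"]); togo((494.2,-118.2,72))
s=get_image("scene");crop(s,230,90,400,230,4,"pics/s7.png")
E
```

```text
clk 17.67 pos [ 495.4 -118.9  138.7] th 20.75 tool-shift [-1.  -1.2 66.7] F [-0.2  0.4  0.2] w 29.9
tilt z axis [ 0.0021 -0.0011 -1.    ]
```

View pics/w7.png

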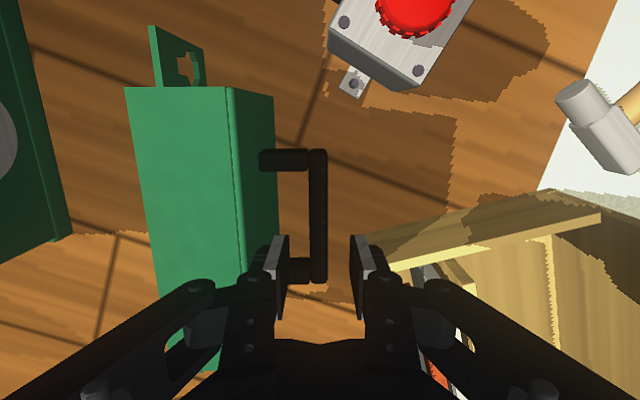

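View pics/s7.png

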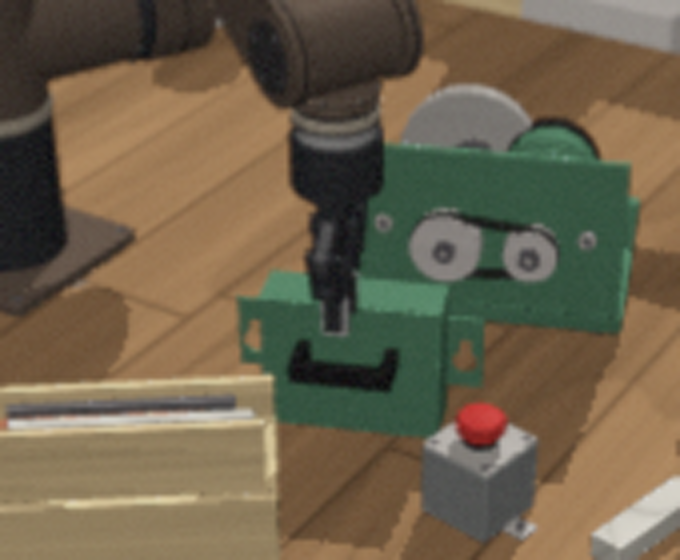

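Request:
play_rows --series '[-1, -0.7, 8, 0, 0, 0, 0, 0, 12, 0, 0, 0, 0, 0, 12, 0, 0, 0, 0, 0, 12, 0, 0, 0, 0, 0, 10, 0, 0, 0, 0, 0, 6, 0, 0, 0, 0, 0, 3, 0, 0, 0, 0, 0, 2, 0, 0, 0, 0, 0, 0, 0, 0, 0, 0, 0, 0, 0, 0, 0]'

```text
clock: 18.55
ee_pos: [498.2, -126.1, 86.4]
ee_rot: [0.008, 0.983, 0.185, 0.0]
wrist_force: [-27.4, -16.4, 62.8]
grip_width: 30.0
```

```bash
python3 - <<'E'
from h import *
w=get_image("wrist"); cv2.imwrite("pics/w8.png",w["frame"]); togo((494.2,-118.2,72))
E
```

```text
clk 18.60 pos [ 498.1 -126.1   86.4] th 21.28 tool-shift [-0.8 -9.  14.3] F [-26.8 -15.6  64.3] w 29.7
tilt z axis [ 0.0032 -0.0153 -0.9999]
```

View pics/w8.png

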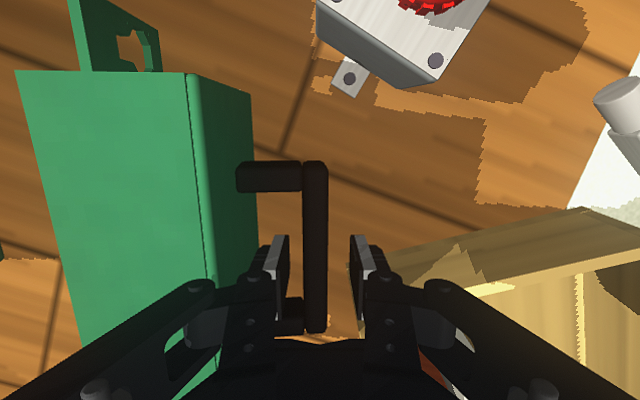

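```bash
python3 - <<'E'
from h import *
s=get_image("scene");crop(s,230,90,400,230,4.5,"pics/s8.png")
t=get_image("top");crop(t,200,150,340,260,5.4,"pics/t8.png")
o=env.observe();print(o["torque"],o["joints"],o["wrist_force"])
E
```

```text
[0.07876648 4.33174329 1.08713193] [-0.4393995   0.10173709  2.08006392 -0.01524392  0.95043417  0.76888323] [-26.09229603 -15.80868365  63.07496523]
```

View pics/s8.png

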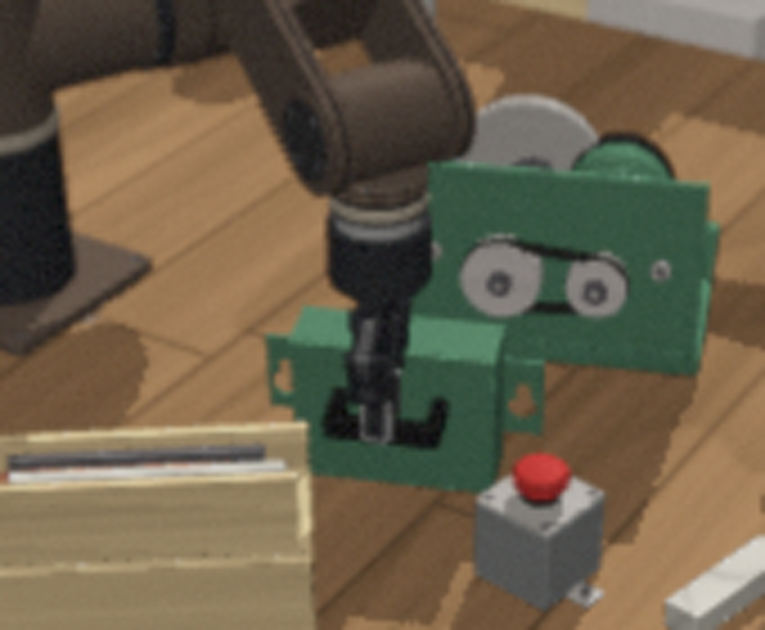

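View pics/t8.png

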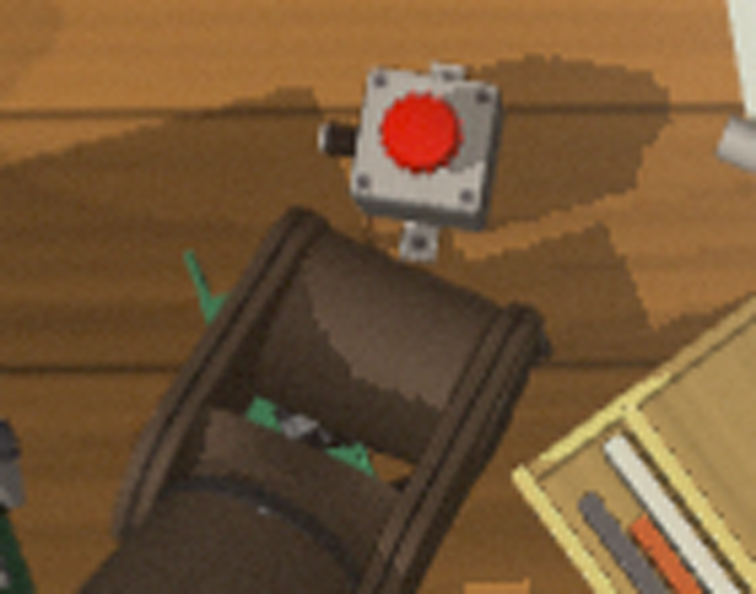

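```bash
python3 - <<'E'
from h import *
import pickle
w=get_image("wrist")
p,R,th,o=pose()
np.set_printoptions(suppress=True,precision=1)
print(np.array(w["T"]),p)
# w8: bar far/near ends
for uv in [(316,160),(316,332),(316,246)]: 
    q=onz(w,uv,95); print(uv,q,"in tool",R.T@(q-p))
print("tcp px",proj(w,[p, p+R@[11,0,0],p+R@[-11,0,0]]))
E
```

```text
[[  0.4  -0.9  -0.3 562.4]
 [ -0.9  -0.3  -0.1 -99.3]
 [  0.    0.3  -1.  229.1]
 [  0.    0.    0.    1. ]] [ 498.1 -126.1   86.5]
(316, 160) [ 541.7 -108.1   95. ] in tool [47.1 -0.8 -8.7]
(316, 332) [ 459.  -139.9   95. ] in tool [-41.6  -1.2  -8.5]
(316, 246) [ 503.8 -122.7   95. ] in tool [ 6.4 -1.  -8.6]
tcp px [[318.1 250.4]
 [318.1 230. ]
 [318.2 270.1]]
```

Request:
play_rows --series '[0, 0, -8, 0, 0, 0, 0, 0, -8, 0, 0, 0, 0, 0, 0, 0, 0, 0, 0, 0, 0, 0, 0, 0]'

```text
clock: 19.08
ee_pos: [494.5, -118.1, 89.5]
ee_rot: [0.001, 0.984, 0.18, 0.001]
wrist_force: [-1.4, -0.1, 12.7]
grip_width: 29.8
```

```bash
python3 - <<'E'
from h import *
import pickle
w=get_image("wrist"); cv2.imwrite("pics/w9.png",w["frame"]); pickle.dump(w,open("w9.pkl","wb"))
s=get_image("scene");crop(s,230,90,400,230,4.5,"pics/s9.png")
togo((494.2,-118.2,72))
E
```

```text
clk 19.18 pos [ 494.6 -118.1   89.5] th 20.83 tool-shift [-0.4 -0.  17.5] F [-2.7 -1.8 12.6] w 29.7
tilt z axis [ 1.3e-03 -8.0e-04 -1.0e+00]
```

View pics/w9.png

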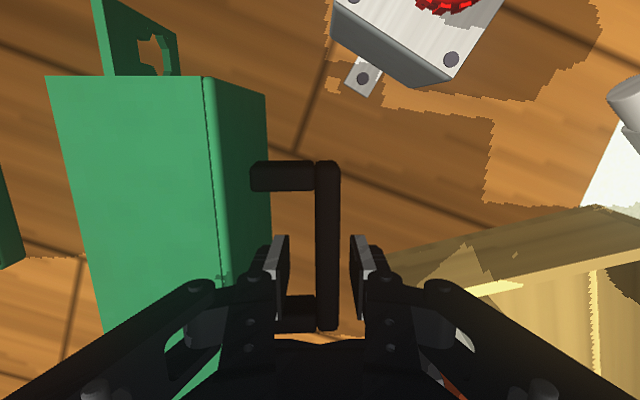

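View pics/s9.png

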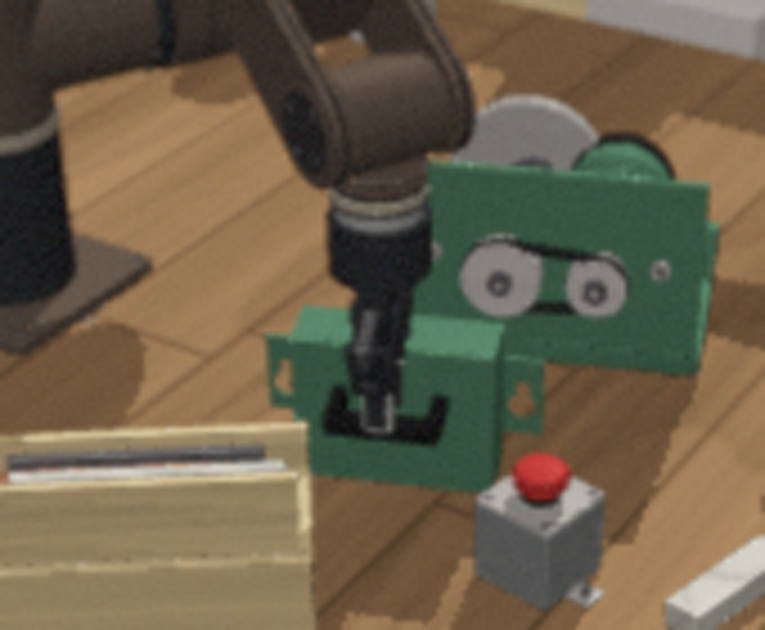

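Request:
play_rows --series '[0, 0, -8, 0, 0, 0, 0, 0, -8, 0, 0, 0, 0, 0, 0, 0, 0, 0, 0, 0, 0, 0, 0, 0]'

```text
clock: 19.52
ee_pos: [493.2, -117.3, 103.6]
ee_rot: [-0.0, 0.984, 0.181, -0.0]
wrist_force: [0.1, 0.5, -0.4]
grip_width: 29.9
```

```bash
python3 - <<'E'
from h import *
import pickle
np.set_printoptions(suppress=True,precision=1)
w=get_image("wrist"); cv2.imwrite("pics/w10.png",w["frame"]); pickle.dump(w,open("w10.pkl","wb"))
togo((494.2,-118.2,72))
p,R,th,o=pose()
g=w["frame"].astype(int).max(2)
crop(w,230,140,370,350,2.8,"pics/w10c.png")
for v in range(160,340,10):
    k=np.where(g[v,285:350]<48)[0]+285
    print(v,k.min() if len(k) else None,k.max() if len(k) else None)
E
```

```text
clk 19.57 pos [ 492.9 -117.2  103.3] th 20.81 tool-shift [ 0.9  1.4 31.3] F [-0.2 -0.1 -0.2] w 29.8
tilt z axis [-0.  0. -1.]
160 285 334
170 285 336
180 285 336
190 314 336
200 314 335
210 314 335
220 314 335
230 314 335
240 285 335
250 285 335
260 285 335
270 285 335
280 285 335
290 285 334
300 285 334
310 285 333
320 None None
330 None None
```

View pics/w10c.png

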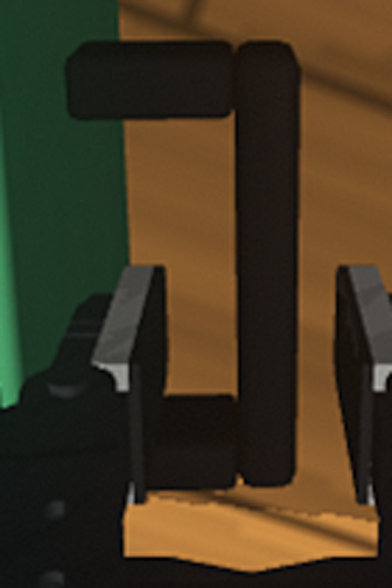

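View pics/w10.png

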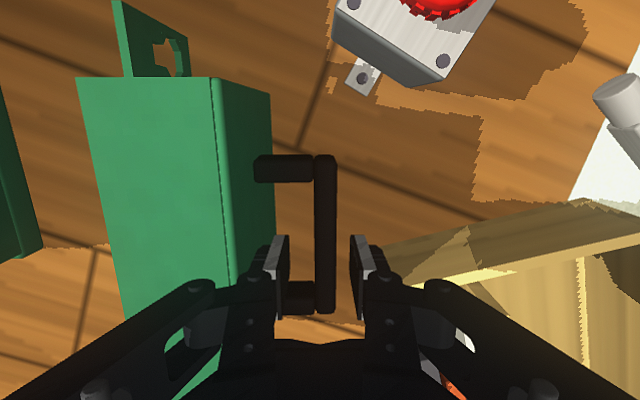

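```bash
python3 - <<'E'
from h import *
import pickle
np.set_printoptions(suppress=True,precision=1)
w=pickle.load(open("w10.pkl","rb")); p,R,th,o=pose()
for n,uv,z in [("L",(313.3,205),95),("R",(335.7,205),95),("L2",(313.3,225),95),("R2",(335.7,225),95),("top",(325,154),95),("bot",(324,314),95),("tip target",(319,245),103),("gt1",(211,78),130),("gt2",(232,290),130)]:
    q=onz(w,uv,z); print(n,q,"tool",R.T@(q-p))
E
```

```text
L [ 512.1 -107.5   95. ] tool [21.4 -2.3  8.3]
R [ 516.1 -118.2   95. ] tool [21.4  9.1  8.3]
L2 [ 501.9 -111.3   95. ] tool [10.5 -2.3  8.3]
R2 [ 506.  -122.2   95. ] tool [10.5  9.3  8.3]
top [ 538.5 -103.8   95. ] tool [47.4  3.6  8.3]
bot [ 453.5 -135.7   95. ] tool [-43.4   3.3   8.4]
tip target [ 495.8 -116.8  103. ] tool [2.9 0.6 0.3]
gt1 [553.8 -54.5 130. ] tool [ 79.2 -37.1 -26.7]
gt2 [475.  -85.1 130. ] tool [ -5.3 -36.4 -26.6]
```

Request:
play_rows --series '[2, 3.5, 0, 0, 0, 0, 0, 0, 0, 0, 0, 0, 0, 0, 4, 0, 0, 0, 0, 0, 4, 0, 0, 0, 0, 0, 3, 0, 0, 0, 0, 0, 0, 0, 0, 0]' --hand 0.765

```text
clock: 20.07
ee_pos: [495.8, -119.9, 92.1]
ee_rot: [-0.001, 0.984, 0.18, -0.001]
wrist_force: [0.1, 0.1, -0.6]
grip_width: 20.0
```

```bash
python3 - <<'E'
from h import *
import pickle
np.set_printoptions(suppress=True,precision=1)
w=get_image("wrist"); crop(w,160,140,400,360,2.7,"pics/w11c.png")
togo((494.2,-118.2,72))
p,R,th,o=pose()
g=w["frame"].astype(int).max(2)
for v in (190,200,210,220):
    k=np.where(g[v,285:350]<48)[0]+285
    a=onz(w,(k.min()-.5,v),95);b=onz(w,(k.max()+.5,v),95);print((R.T@((a+b)/2-p)),k.min(),k.max())
E
```

```text
clk 20.12 pos [ 496.  -120.    92.5] th 20.79 tool-shift [-1.  -2.3 20.5] F [0.  0.7 0. ] w 20.0
tilt z axis [-0.  0. -1.]
[32.  -5.9 -2.5] 285 326
[27.1 -2.  -2.5] 302 326
[22.2 -1.8 -2.5] 303 326
[17.1 -1.9 -2.5] 303 326
```

View pics/w11c.png

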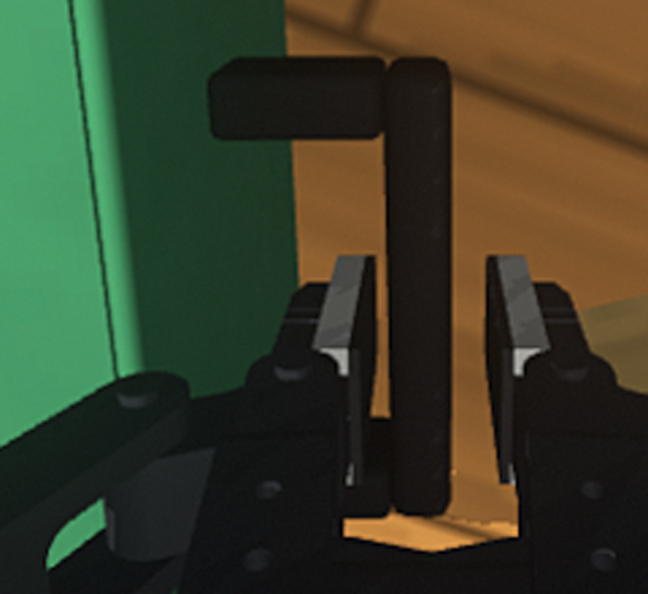

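Request:
play_rows --series '[0, -1.8, 0, 0, 0, 0, 0, 0, 2, 0, 0, 0, 0, 0, 2, 0, 0, 0, 0, 0, 0, 0, 0, 0]'

```text
clock: 20.45
ee_pos: [495.7, -118.4, 89.0]
ee_rot: [-0.0, 0.984, 0.18, -0.0]
wrist_force: [0.1, -1.2, 0.0]
grip_width: 20.2
```

Request:
play_rows --series '[0, 0, 2, 0, 0, 0, 0, 0, 1, 0, 0, 0, 0, 0, 0, 0, 0, 0]'

```text
clock: 20.7
ee_pos: [495.8, -118.5, 86.0]
ee_rot: [-0.0, 0.984, 0.18, -0.0]
wrist_force: [-0.3, 0.0, -0.1]
grip_width: 20.0
```

Request:
play_rows --series '[0, 0, 2, 0, 0, 0, 0, 0, 2, 0, 0, 0, 0, 0, 0, 0, 0, 0]'

```text
clock: 20.95
ee_pos: [496.7, -119.4, 84.3]
ee_rot: [0.001, 0.984, 0.181, 0.0]
wrist_force: [-2.2, -0.9, 9.5]
grip_width: 19.8
```

Request:
play_rows --series '[0, 0, -2, 0, 0, 0, 0, 0, 0, 0, 0, 0, 0, 0, 0, 0, 0, 0, 0, 0, 0, 0, 0, 0]' --hand 1 --squeeze 20

```text
clock: 21.28
ee_pos: [496.5, -119.1, 85.0]
ee_rot: [0.001, 0.984, 0.18, 0.001]
wrist_force: [0.0, -1.6, 3.9]
grip_width: 11.1
```

Request:
play_rows --series '[0, 0, 0, 0, 0, 0, 0, 0, 0, 0, 0, 0, 0, 0, 1, 0, 0, 0, 0, 0, 1, 0, 0, 0, 0, 0, 1, 0, 0, 0, 0, 0, 0, 0, 0, 0]' --hand 0.83

```text
clock: 21.78
ee_pos: [496.3, -118.8, 81.5]
ee_rot: [0.0, 0.984, 0.18, 0.0]
wrist_force: [1.0, -1.7, 3.6]
grip_width: 14.2
```

Request:
play_rows --series '[0, 0, 1, 0, 0, 0, 0, 0, 1, 0, 0, 0, 0, 0, 0, 0, 0, 0]'

```text
clock: 22.03
ee_pos: [496.6, -119.4, 80.9]
ee_rot: [0.001, 0.984, 0.18, 0.0]
wrist_force: [-1.1, -3.0, 9.4]
grip_width: 14.1
```

Contact again at about 81; back off 1 mm and grip firmly.

Request:
play_rows --series '[0, 0, -1.5, 0, 0, 0, 0, 0, 0, 0, 0, 0, 0, 0, 0, 0, 0, 0, 0, 0, 0, 0, 0, 0]' --hand 1 --squeeze 120

```text
clock: 22.37
ee_pos: [496.2, -118.9, 81.2]
ee_rot: [0.0, 0.984, 0.181, 0.0]
wrist_force: [0.5, -1.1, 4.0]
grip_width: 8.5
```

Request:
play_rows --series '[0, 0, -2, 0, 0, 0, 0, 0, -4, 0, 0, 0, 0, 0, -6, 0, 0, 0, 0, 0, -8, 0, 0, 0, 0, 0, -8, 0, 0, 0, 0, 0, -5, 0, 0, 0, 0, 0, 0, 0, 0, 0, 0, 0, 0, 0, 0, 0]'

```text
clock: 23.03
ee_pos: [496.3, -118.7, 114.5]
ee_rot: [0.0, 0.984, 0.18, 0.001]
wrist_force: [1.2, 0.0, -4.2]
grip_width: 8.6
```

```bash
python3 - <<'E'
from h import *
import pickle
w=get_image("wrist"); cv2.imwrite("pics/w12.png",w["frame"]); s=get_image("scene");crop(s,230,60,400,230,4.5*.75,"pics/s12.png")
pickle.dump((w,s),open("i12.pkl","wb"))
togo((494.2,-118.2,72)); print(env.observe()["torque"])
E
```

```text
clk 23.13 pos [ 495.7 -118.5  113.6] th 20.79 tool-shift [-1.3 -0.8 41.6] F [-0.6  0.9 -4.2] w 8.1
tilt z axis [-5.e-04  2.e-04 -1.e+00]
[-0.11008994 -0.09854775 -0.02470299]
```

View pics/w12.png

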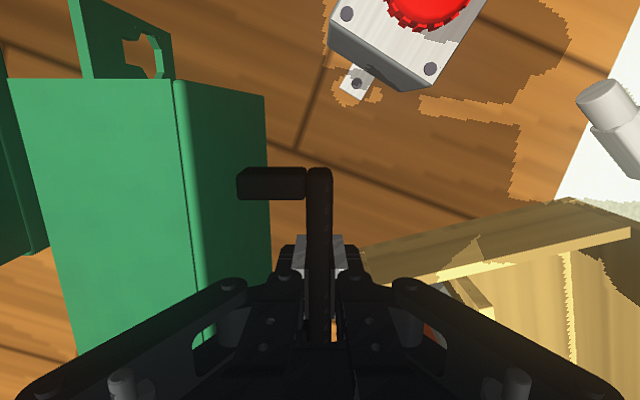

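View pics/s12.png

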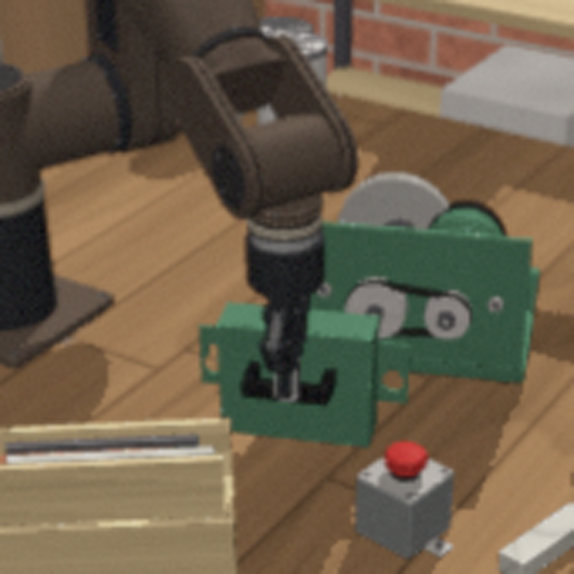

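```bash
python3 - <<'E'
from h import *
import pickle
np.set_printoptions(suppress=True,precision=1)
w,s=pickle.load(open("i12.pkl","rb")); p,R,th,o=pose()
crop(w,0,60,290,340,2.1,"pics/w12c.png")
for n,uv,z in [("back far",(8,80),162.4),("front far",(173,80),162.4),("front near",(197,300),162.4),("bar far end",(320,168),127.4),("front-bottom far? ",(265,97),32.4),("barL",(307,230),127.4),("barR",(332,230),127.4)]:
    q=onz(w,uv,z); print(n,q,"tool",R.T@(q-p))
# scene: predicted corners of guard given level
E
```

```text
back far [536.7  -9.3 162.4] tool [ 77.  -87.5 -48.8]
front far [553.3 -53.  162.4] tool [ 77.1 -40.8 -48.8]
front near [485.4 -77.6 162.4] tool [  4.8 -41.9 -48.8]
bar far end [ 538.1 -103.8  127.4] tool [ 44.9   1.3 -13.8]
front-bottom far?  [554.3 -57.7  32.4] tool [ 76.4 -36.   81.2]
barL [ 509.7 -108.3  127.4] tool [ 16.7  -4.5 -13.8]
barR [ 513.7 -118.8  127.4] tool [ 16.7   6.7 -13.8]
```

View pics/w12c.png

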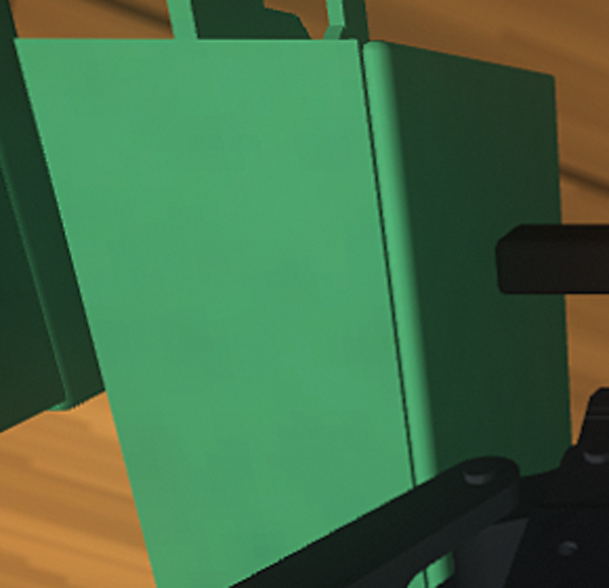

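Request:
play_rows --series '[0, 0, -10, 0, 0, 0, 0, 0, -17, 0, 0, 0, 6, -6, 0, 0, 0, 0, 12, -13, 0, 0, 0, 0, 15, -17, 0, 0, 0, 0, 15, -17, 0, 0, 0, 0, 15, -17, 0, 0, 0, 0, 12, -15, 0, 0, 0, 0, 10, -10, 0, 0, 0, 0, 5.4, -6, 0, 0, 0, 0, 0, 0, 0, 0, 0, 0, 0, 0, 0, 0, 0, 0, 0, 0, 0, 0, 0, 0]'

```text
clock: 24.22
ee_pos: [544.3, 7.5, 140.6]
ee_rot: [0.0, 0.984, 0.18, -0.0]
wrist_force: [-0.1, -0.5, -3.4]
grip_width: 8.5
```

```bash
python3 - <<'E'
from h import *
import pickle
w=get_image("wrist"); cv2.imwrite("pics/w13.png",w["frame"]); s=get_image("scene");crop(s,300,80,410,190,6,"pics/s13.png")
t=get_image("top"); crop(t,150,140,290,290,4,"pics/t13.png")
pickle.dump((w,s,t),open("i13.pkl","wb"))
togo((530.3,45.4,141)); print(env.observe()["torque"])
E
```

```text
clk 24.37 pos [544.4   7.2 140.8] th 20.72 tool-shift [  0.3 -40.7  -0.2] F [-0.8 -0.4 -3.3] w 8.4
tilt z axis [-1.e-04 -2.e-04 -1.e+00]
[-0.18351991 -0.04915942  0.0022091 ]
```

View pics/w13.png

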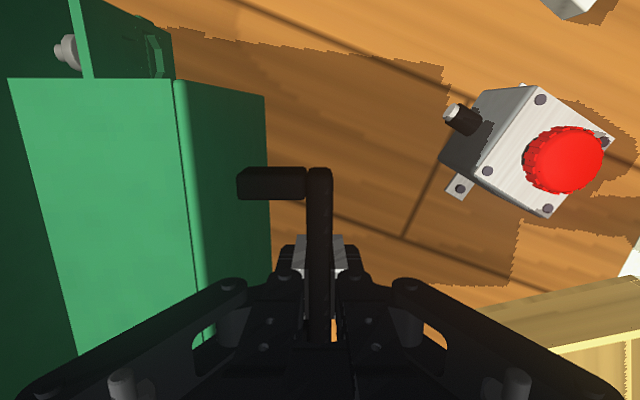

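View pics/s13.png

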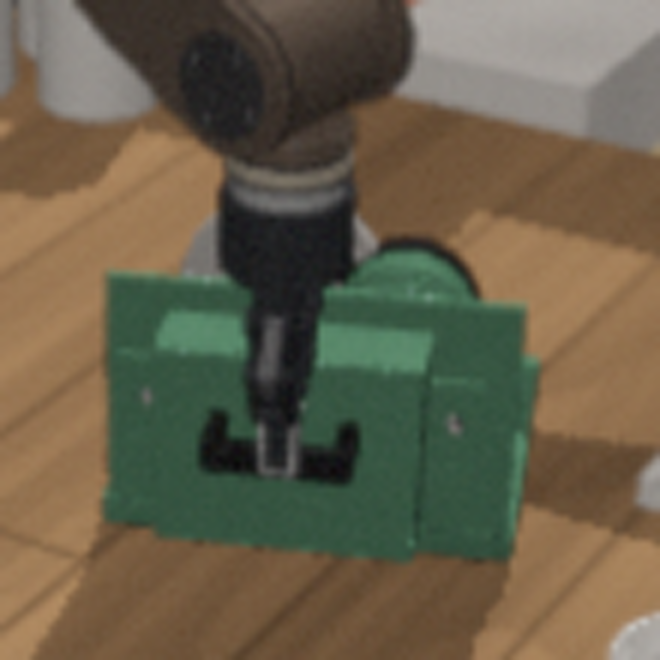

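View pics/t13.png

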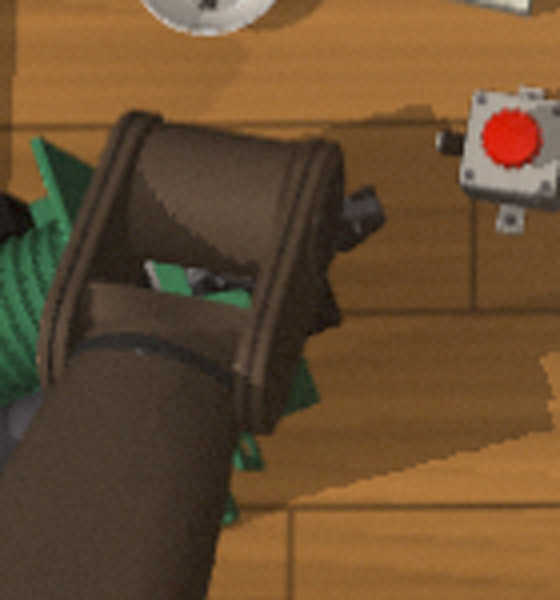

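```bash
python3 - <<'E'
from h import *
import pickle
np.set_printoptions(suppress=True,precision=2)
w,s,t=pickle.load(open("i13.pkl","rb")); p,R,th,o=pose()
gx=-R[:,1];gy=-R[:,0];gz=-R[:,2]
mid=p+R@np.array([-1.3,-62.5,-0])+np.array([0,0,-16.2])
print(mid, gx)
for sy in(1,-1):
    seat=mid+25*gx+96*sy*gy+9*gz; hole=seat-19*gz
    front=hole-4*gx
    print("hole px",proj(s,[hole,front,seat-4*gx]).round(2).tolist())
    th_=np.linspace(0,2*np.pi,60); ring=front[None]+11.5*(np.cos(th_)[:,None]*gy+np.sin(th_)[:,None]*gz); q=proj(s,ring); print(q.min(0),q.max(0))
A=np.array([408.1,92.7,114]);B=np.array([588.1,160.8,114]);n=np.array([-.3543,.9351,0])
print("stud head px",proj(s,[A-11.5*n,B-11.5*n]), "ear-edge tests")
f=s["frame"]; print(f[141:152,319:331,2]);print(f[145:157,370:382,2])
# predicted top corner px
for c in [(-25,80,65),(-25,-80,65),(-25,80,-65),(-25,-80,-65),(21,112,33),(21,-112,33)]:
    P=mid+c[0]*gx+c[1]*gy+c[2]*gz; print(c,((proj(s,[P])[0]-[300,80])*6))
E
```

```text
[521.09  65.17 124.57] [-0.35  0.94 -0.  ]
hole px [[323.41, 148.89], [323.2, 149.41], [323.17, 144.89]]
[320.16 146.67] [326.23 152.13]
hole px [[375.06, 153.78], [374.95, 154.32], [375.3, 149.74]]
[371.79 151.54] [378.12 157.08]
stud head px [[324.95 145.29]
 [375.99 150.04]] ear-edge tests
[[ 52  54  53  52  55  51  52  52  53  56  53  58]
 [ 56  56  52  53  54  54  53  52  56  52  52  55]
 [ 55  52  53  51  53  51  56  53  51  54  56  60]
 [ 51  55  54  56  58  70  56  53  53  53  55  54]
 [ 57  56  54  51  70  95  65  56  55  54  52  53]
 [ 57  56  55  54  68 101  71  54  53  53  53  52]
 [ 55  53  52  53  58  73  59  54  51  52  56  55]
 [ 56  52  52  51  54  58  52  56  52  57  57  54]
 [ 57  53  56  54  53  53  54  56  51  53  50  53]
 [ 56  52  53  52  52  49  54  54  52  51  56  53]
 [ 57  53  53  53  56  55  55  52  55  53  56  53]]
[[ 48  49  54  54  56  55  57  55  55  57  58  55]
 [ 44  44  54  53  56  53  50  55  55  49  53  54]
 [ 39  48  55  56  50  53  55  56  54  52  54  54]
 [ 47  53  54  54  56  62  53  53  56  55  54  50]
 [ 43  48  59  53  70  92  60  53  53  55  50  52]
 [ 45  50  53  57  78  99  70  55  58  56  55  52]
 [ 44  48  50  53  68 111  93  59  53  56  53  56]
 [ 37  52  49  53  59  75  75  53  55  51  53  53]
 [ 40  54  57  56  55  54  56  56  53  53  53  50]
 [ 45  53  50  54  54  57  54  52  53  50  55  55]
 [ 46  50  52  53  54  56  53  53  55  53  52  58]
 [ 44  53  53  53  52  52  54  54  53  53  56  53]]
(-25, 80, 65) [149.86 344.78]
(-25, -80, 65) [422.43 369.28]
(-25, 80, -65) [150.28 533.36]
(-25, -80, -65) [409.53 559.96]
(21, 112, 33) [113.15 352.25]
(21, -112, 33) [481.32 385.65]
```

Request:
play_rows --series '[-0.5, -6, 0, 0, 0, 0, -0.5, -9, 0, 0, 0, 0, 0, -6, 0, 0, 0, 0, 0, -4, 0, 0, 0, 0, 0, 0, 0, 0, 0, 0, 0, 0, 0, 0, 0, 0]'

```text
clock: 24.87
ee_pos: [534.7, 31.4, 140.9]
ee_rot: [0.0, 0.984, 0.181, 0.0]
wrist_force: [-0.1, -0.8, -3.0]
grip_width: 8.6
```

```bash
python3 - <<'E'
from h import *
import pickle
np.set_printoptions(suppress=True,precision=2)
w=get_image("wrist"); s=get_image("scene");crop(s,300,80,410,190,6,"pics/s14.png");cv2.imwrite("pics/w14.png",w["frame"]);crop(w,0,0,240,200,3.3,"pics/w14c.png")
pickle.dump((w,s),open("i14.pkl","wb"))
togo((529.1,44.9,141)); p,R,th,o=pose()
gx=-R[:,1];gy=-R[:,0];gz=-R[:,2]
mid=p+R@np.array([0,-62.5,-0])+np.array([0,0,-16.2])
for sy in(1,-1):
    seat=mid+25*gx+96*sy*gy+9*gz; hole=seat-19*gz
    print("hole px",proj(s,[hole,hole-4*gx,seat-4*gx]).round(2).tolist())
f=s["frame"]; print(f[139:154,319:331,2]);print(f[143:159,370:382,2])
E
```

```text
clk 24.97 pos [534.9  30.9 141. ] th 20.80 tool-shift [ -0.5 -15.1  -0. ] F [-0.2 -0.1 -3.4] w 8.7
tilt z axis [ 0. -0. -1.]
hole px [[324.93, 145.61], [324.72, 146.12], [324.71, 141.64]]
hole px [[375.96, 150.32], [375.85, 150.85], [376.2, 146.3]]
[[ 54  54  52  51  51  53  53  52  51  52  53  55]
 [ 57  55  57  53  54  55  56  53  54  58  52  52]
 [ 54  54  54  54  51  54  52  55  55  52  54  54]
 [ 54  54  51  54  52  56  57  51  55  56  54  49]
 [ 55  53  53  54  54  73  84  62  56  56  53  56]
 [ 55  53  55  57  67 113 109  87  60  54  55  56]
 [ 54  53  49  53  72 103  85  72  58  52  57  50]
 [ 56  53  51  55  70 106  84  73  58  54  51  54]
 [ 57  54  53  50  56  77  90  81  59  53  55  57]
 [ 54  50  54  54  51  56  63  61  55  55  54  55]
 [ 53  54  52  53  58  55  59  54  54  55  55  55]
 [ 54  53  53  51  55  55  55  52  55  53  53  54]
 [ 57  50  54  53  52  53  52  53  51  53  52  54]
 [ 54  55  53  53  51  53  54  50  52  57  59  55]
 [ 58  56  53  53  51  55  53  57  52  56  58  53]]
[[ 53  40  48  54  54  50  53  54  52  53  51  54]
 [ 55  59  55  53  52  53  55  51  53  56  53  55]
 [ 54  46  53  53  55  54  53  50  54  53  52  55]
 [ 55  44  50  53  54  54  53  55  52  57  51  54]
 [ 52  48  50  55  56  59  67  65  52  54  55  52]
 [ 53  41  53  54  63  87 116 119  68  55  51  55]
 [ 49  40  52  53  73 106 100 109  81  56  54  52]
 [ 49  47  53  57  76 105  80  90  97  60  51  53]
 [ 50  48  52  54  71 110  96  86  88  60  52  53]
 [ 43  42  53  54  57  76  78  74  62  55  53  52]
 [ 42  47  52  55  55  59  60  59  54  55  54  51]
 [ 44  49  59  52  54  54  56  54  54  55  53  55]
 [ 43  49  52  56  56  55  55  53  53  55  52  53]
 [ 42  48  54  52  53  52  56  54  56  52  55  53]
 [ 38  50  53  52  52  52  53  56  51  51  51  53]
 [ 37  49  57  46  50  54  54  53  53  55  54  54]]
```

View pics/s14.png

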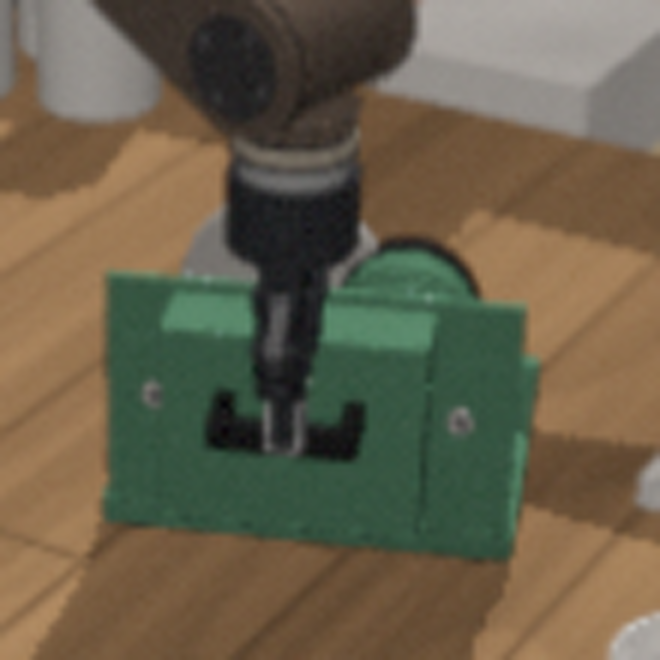

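View pics/w14c.png

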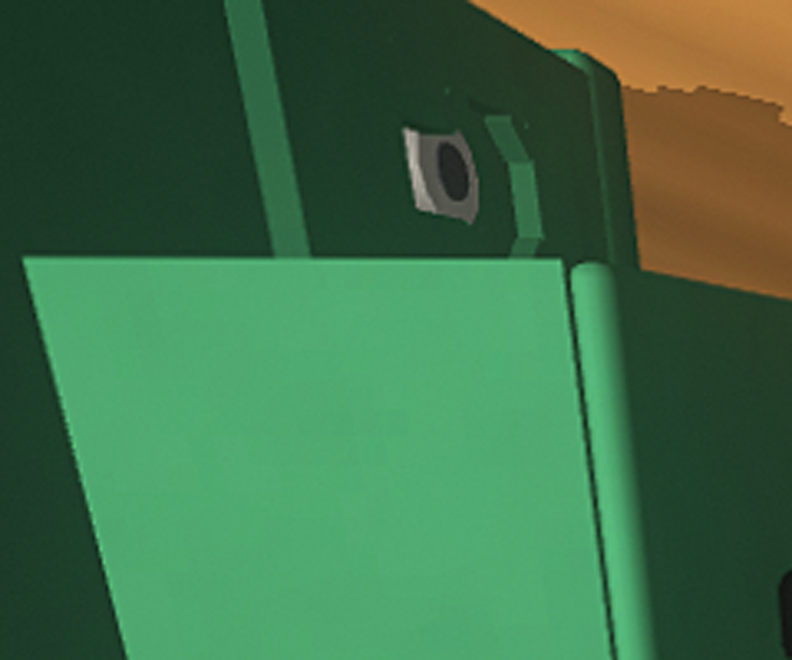

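```bash
python3 - <<'E'
from h import *
import pickle
np.set_printoptions(suppress=True,precision=2)
w,s=pickle.load(open("i14.pkl","rb")); p,R,th,o=pose()
im=cv2.resize(w["frame"][20:85,110:200],None,fx=8.8,fy=8.8,interpolation=cv2.INTER_CUBIC)
im=np.clip(im.astype(float)*1.8,0,255).astype(np.uint8); cv2.imwrite("pics/w14d.png",im)
gx=-R[:,1]
A=np.array([408.1,92.7,114]);B=np.array([588.1,160.8,114]);n=np.array([-.3543,.9351,0])
print("B head front in tool",R.T@(B-11.5*n-p))
q=onplane(w,(137.3,52.1),B-11.5*n,n); print("recess",q,R.T@(q-p))
ear=p+gx*(62.5+21)
for uv in [(163,61.2),(162.7,50),(163,73)]:
    q=onplane(w,uv,ear,gx); print("rim",q,R.T@(q-p))
E
```

```text
B head front in tool [ 95.8  -91.02  26.96]
recess [591.98 149.97 113.08] [ 95.59 -91.02  27.89]
rim [591.97 141.92 102.83] [ 92.72 -83.5   38.13]
rim [597.31 143.95 101.48] [ 98.43 -83.5   39.48]
rim [586.29 139.77 104.62] [ 86.65 -83.5   36.34]
```

View pics/w14d.png

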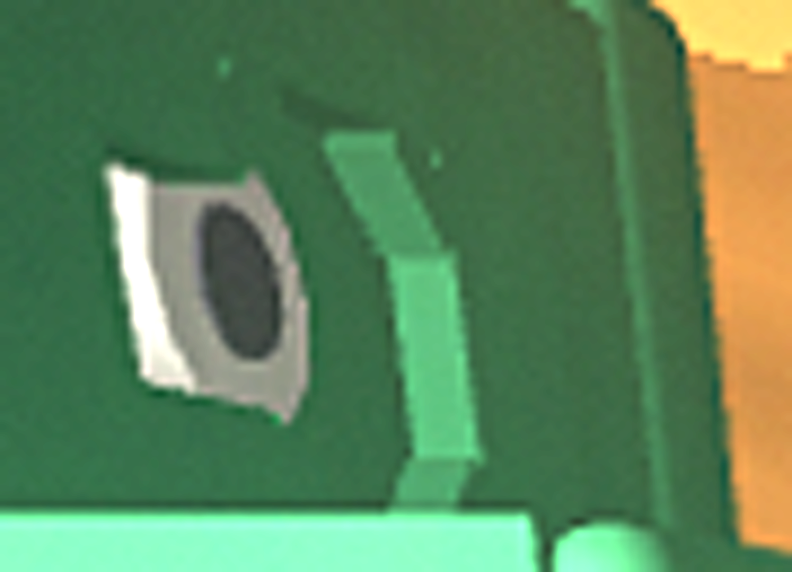

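Request:
play_rows --series '[1.5, 0, 0, 0, 0, 0, 1.2, 0, 0, 0, 0, 0, 0, 0, 0, 0, 0, 0, 0, -2, 0, 0, 0, 0, 0, -2, 0, 0, 0, 0, 0, -2, 0, 0, 0, 0, 0, 0, 0, 0, 0, 0]'

```text
clock: 25.55
ee_pos: [534.9, 37.9, 140.7]
ee_rot: [-0.0, 0.984, 0.181, -0.0]
wrist_force: [0.1, -0.1, -3.2]
grip_width: 8.6
```

```bash
python3 - <<'E'
from h import *
import pickle
w=get_image("wrist"); s=get_image("scene")
togo((529.1,44.9,141))
im=cv2.resize(w["frame"][10:85,90:200],None,fx=7,fy=7,interpolation=cv2.INTER_CUBIC)
cv2.imwrite("pics/w15.png",np.clip(im.astype(float)*1.8,0,255).astype(np.uint8))
f=s["frame"]; print(f[142:150,321:330,2]);print(f[146:155,372:381,2])
E
```

```text
clk 25.65 pos [535.1  37.7 140.8] th 20.81 tool-shift [-3.1 -8.9 -0.2] F [ 0.1  0.3 -3.4] w 8.7
tilt z axis [ 0.e+00 -1.e-04 -1.e+00]
[[ 53  53  56  56  58  54  53  54  55]
 [ 54  55  55  73  85  76  61  56  57]
 [ 56  52  68 114 112 112  82  62  55]
 [ 51  49  73 105  84  96  96  65  54]
 [ 56  53  68 105  89  92  92  66  55]
 [ 54  51  59  76  92  89  72  56  56]
 [ 54  54  55  60  66  65  58  57  56]
 [ 51  55  55  57  56  57  54  54  57]]
[[ 45  52  55  53  54  52  54  54  52]
 [ 43  55  52  60  68  72  58  54  56]
 [ 47  53  60  88 120 132  90  58  55]
 [ 48  56  75 107 103 117 113  64  56]
 [ 47  58  81 105  80  91 106  68  53]
 [ 47  50  72 112  95  88  87  58  56]
 [ 48  52  55  75  75  74  62  56  54]
 [ 47  54  52  58  60  59  57  52  54]
 [ 49  56  53  52  55  54  54  53  50]]
```

View pics/w15.png

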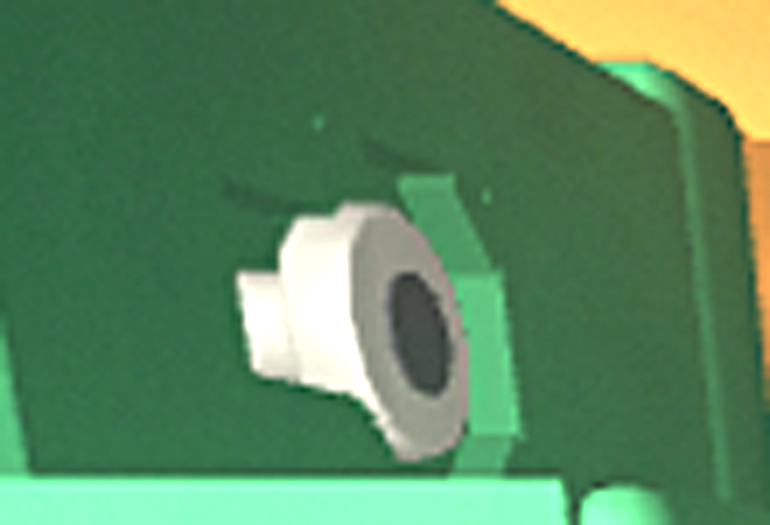

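Request:
play_rows --series '[0, -2, 0, 0, 0, 0, 0, -2, 0, 0, 0, 0, 0, -1.5, 0, 0, 0, 0, 0, 0, 0, 0, 0, 0]'

```text
clock: 25.98
ee_pos: [533.1, 43.0, 140.8]
ee_rot: [-0.0, 0.984, 0.181, -0.0]
wrist_force: [0.2, 0.9, -3.9]
grip_width: 8.7
```

Request:
play_rows --series '[0, -1, 0, 0, 0, 0, 0, -0.8, 0, 0, 0, 0, 0, 0, 0, 0, 0, 0]'

```text
clock: 26.23
ee_pos: [532.5, 44.5, 140.8]
ee_rot: [-0.0, 0.984, 0.18, -0.0]
wrist_force: [0.6, -0.1, -3.2]
grip_width: 8.2
```

```bash
python3 - <<'E'
from h import *
import pickle
w=get_image("wrist")
togo((531.8,45.9,141))
im=cv2.resize(w["frame"][0:100,40:200],None,fx=5,fy=5,interpolation=cv2.INTER_CUBIC)
cv2.imwrite("pics/w16.png",np.clip(im.astype(float)*1.8,0,255).astype(np.uint8))
E
```

```text
clk 26.28 pos [532.6  44.4 140.8] th 20.79 tool-shift [-0.2 -1.7 -0.2] F [ 0.1  0.5 -3.8] w 8.6
tilt z axis [ 0. -0. -1.]
```

View pics/w16.png

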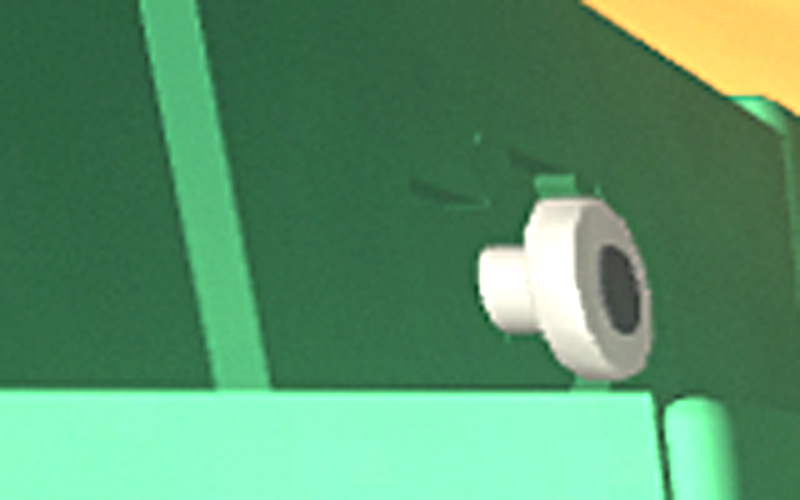

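Request:
play_rows --series '[0, -0.8, 0, 0, 0, 0, 0, -0.5, 0, 0, 0, 0, 0, 0, 0, 0, 0, 0]'

```text
clock: 26.53
ee_pos: [532.3, 45.5, 140.9]
ee_rot: [0.0, 0.984, 0.18, 0.0]
wrist_force: [0.3, -0.6, -3.9]
grip_width: 8.5
```

Request:
play_rows --series '[0, -0.5, 0, 0, 0, 0, 0, -0.5, 0, 0, 0, 0, 0, 0, 0, 0, 0, 0]'

```text
clock: 26.78
ee_pos: [532.4, 45.7, 141.0]
ee_rot: [0.001, 0.984, 0.181, 0.001]
wrist_force: [2.7, -4.5, -3.9]
grip_width: 8.5
```

Request:
play_rows --series '[0, 0.9, 0, 0, 0, 0, 0, 0, 2, 0, 0, 0, 0, 0, 3, 0, 0, 0, 0, 0, 0, 0, 0, 0]'

```text
clock: 27.12
ee_pos: [531.8, 45.7, 135.2]
ee_rot: [-0.0, 0.984, 0.18, -0.0]
wrist_force: [0.5, -1.6, -2.9]
grip_width: 8.6
```

Request:
play_rows --series '[0, 0, 3, 0, 0, 0, 0, 0, 3, 0, 0, 0, 0, 0, 0, 0, 0, 0]'

```text
clock: 27.37
ee_pos: [531.8, 45.7, 129.0]
ee_rot: [-0.0, 0.984, 0.18, -0.0]
wrist_force: [1.0, -1.4, -3.4]
grip_width: 8.5
```

Sliding freely (12 mm down). Continue.

Request:
play_rows --series '[0, 0, 3, 0, 0, 0, 0, 0, 2, 0, 0, 0, 0, 0, 0, 0, 0, 0]'

```text
clock: 27.62
ee_pos: [531.8, 45.7, 124.2]
ee_rot: [-0.0, 0.984, 0.18, -0.0]
wrist_force: [0.1, -1.5, -3.7]
grip_width: 8.8
```

Request:
play_rows --series '[0, 0, 1, 0, 0, 0, 0, 0, 0.7, 0, 0, 0, 0, 0, 0, 0, 0, 0]'

```text
clock: 27.87
ee_pos: [532.0, 45.7, 123.0]
ee_rot: [-0.0, 0.984, 0.18, -0.0]
wrist_force: [-0.7, -1.0, -2.7]
grip_width: 8.1
```

Request:
play_rows --series '[0, 0, 0.8, 0, 0, 0, 0, 0, 0.6, 0, 0, 0, 0, 0, 0, 0, 0, 0]'

```text
clock: 28.12
ee_pos: [532.1, 45.7, 121.6]
ee_rot: [-0.0, 0.984, 0.18, -0.0]
wrist_force: [0.6, -0.8, -3.3]
grip_width: 8.4
```

Request:
play_rows --series '[0, 0, 0.8, 0, 0, 0, 0, 0, 0.6, 0, 0, 0, 0, 0, 0, 0, 0, 0]'

```text
clock: 28.37
ee_pos: [532.3, 45.6, 120.8]
ee_rot: [0.0, 0.984, 0.18, 0.0]
wrist_force: [-0.8, -1.5, -0.0]
grip_width: 8.5
```

Request:
play_rows --series '[0, 0, 0.7, 0, 0, 0, 0, 0, 0, 0, 0, 0, 0, 0, 0, 0, 0, 0]'

```text
clock: 28.62
ee_pos: [532.4, 45.5, 120.5]
ee_rot: [0.0, 0.984, 0.18, 0.0]
wrist_force: [-2.7, -1.6, 4.4]
grip_width: 8.4
```

Request:
play_rows --series '[0, 0, -0.5, 0, 0, 0, 0, 0, 0, 0, 0, 0, 0, 0, 0, 0, 0, 0, 0, 0, 0, 0, 0, 0, 0, 0, 0, 0, 0, 0]' --hand 0.83 --squeeze 20

```text
clock: 29.03
ee_pos: [533.8, 45.2, 121.5]
ee_rot: [0.001, 0.984, 0.18, 0.002]
wrist_force: [1.7, -3.2, 5.9]
grip_width: 14.6
```

Request:
play_rows --series '[0, 0, -2, 0, 0, 0, 0, 0, -2, 0, 0, 0, 0, 0, 0, 0, 0, 0, 0, 0, 0, 0, 0, 0]'

```text
clock: 29.37
ee_pos: [531.7, 46.1, 123.8]
ee_rot: [-0.0, 0.984, 0.18, -0.0]
wrist_force: [-0.0, -1.0, 2.7]
grip_width: 14.5
```

Request:
play_rows --series '[0, 0, -2, 0, 0, 0, 0, 0, -3, 0, 0, 0, 0, 0, 0, 0, 0, 0]'

```text
clock: 29.62
ee_pos: [531.9, 46.0, 129.2]
ee_rot: [-0.0, 0.984, 0.18, -0.0]
wrist_force: [0.2, -0.5, 0.4]
grip_width: 14.4
```

```bash
python3 - <<'E'
from h import *
w=get_image("wrist"); s=get_image("scene")
togo((531.8,45.9,141)); cv2.imwrite("pics/w17.png",w["frame"]);crop(s,300,80,410,190,5.4,"pics/s17.png")
E
```

```text
clk 29.72 pos [531.9  45.9 129. ] th 20.79 tool-shift [ -0.1  -0.1 -12. ] F [ 0.5 -0.1 -0.5] w 14.6
tilt z axis [-3.e-04  3.e-04 -1.e+00]
```

View pics/w17.png

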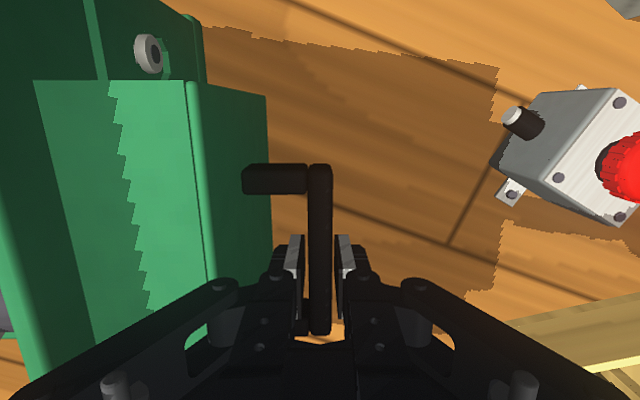

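View pics/s17.png

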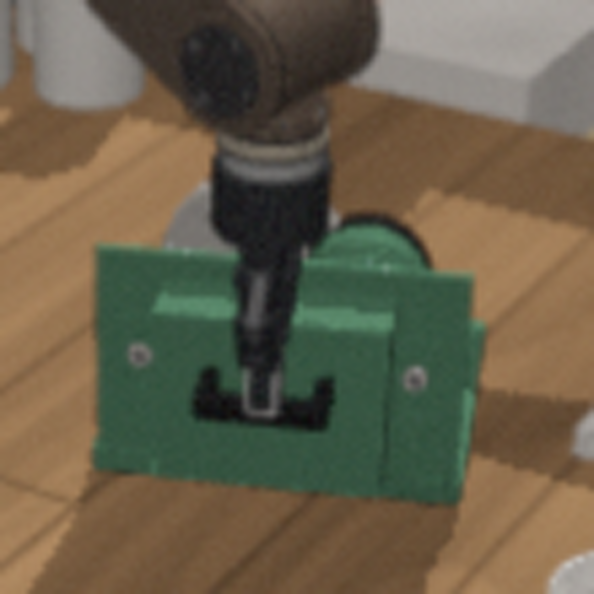

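Request:
play_rows --series '[0, 0, -5, 0, 0, 0, 0, 0, -8, 0, 0, 0, 0, 0, -12, 0, 0, 0, 0, 0, -20, 0, 0, 0, 0, 0, -25, 0, 0, 0, 0, 0, -25, 0, 0, 0, 0, 0, -15, 0, 0, 0, 0, 0, 0, 0, 0, 0, 0, 0, 0, 0, 0, 0]'

```text
clock: 30.47
ee_pos: [532.8, 45.6, 241.0]
ee_rot: [0.0, 0.984, 0.18, 0.002]
wrist_force: [-1.2, -1.3, -0.5]
grip_width: 14.8
```

```bash
python3 - <<'E'
from h import *
w=get_image("wrist"); s=get_image("scene");t=get_image("top")
togo((631.6,-121.8,240)); cv2.imwrite("pics/w18.png",w["frame"]);crop(s,300,80,410,190,5.4,"pics/s18.png")
f=s["frame"]; print(f[142:150,321:330,2]);print(f[146:155,372:381,2])
E
```

```text
clk 30.62 pos [531.2  45.7 237.5] th 20.78 tool-shift [ 34.4 192.3  -2.8] F [ 0.6 -0.1 -0.5] w 14.5
tilt z axis [-2.9e-03  3.0e-04 -1.0e+00]
[[ 55  52  55  56  57  58  55  54  58]
 [ 53  57  55  74  84  78  62  57  54]
 [ 50  50  66 114 111 112  91  61  53]
 [ 51  55  72 103  86  99 107  70  57]
 [ 55  53  68 103  87  90  99  68  54]
 [ 52  55  59  78  92  86  74  58  55]
 [ 54  55  50  60  66  63  55  54  56]
 [ 53  51  48  52  52  56  54  53  53]]
[[ 39  53  52  54  51  53  54  52  51]
 [ 42  49  56  59  67  73  60  51  51]
 [ 42  53  59  87 118 133  88  58  50]
 [ 42  52  73 106 102 114 111  64  53]
 [ 42  56  77 105  80  90 111  65  56]
 [ 49  55  68 110  98  88  90  62  56]
 [ 47  54  55  78  77  74  62  58  53]
 [ 46  49  53  57  61  57  57  55  54]
 [ 48  53  52  52  53  52  50  53  53]]
```

View pics/w18.png

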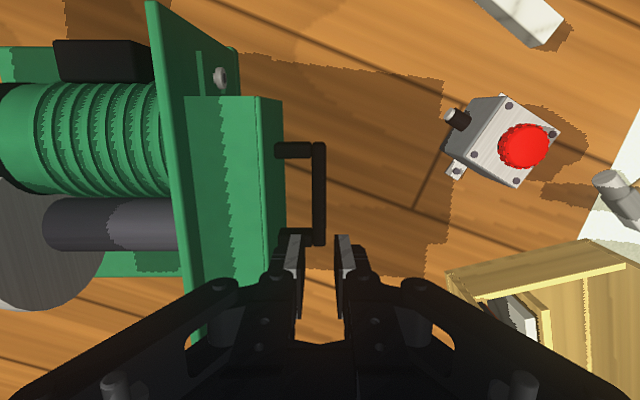

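View pics/s18.png

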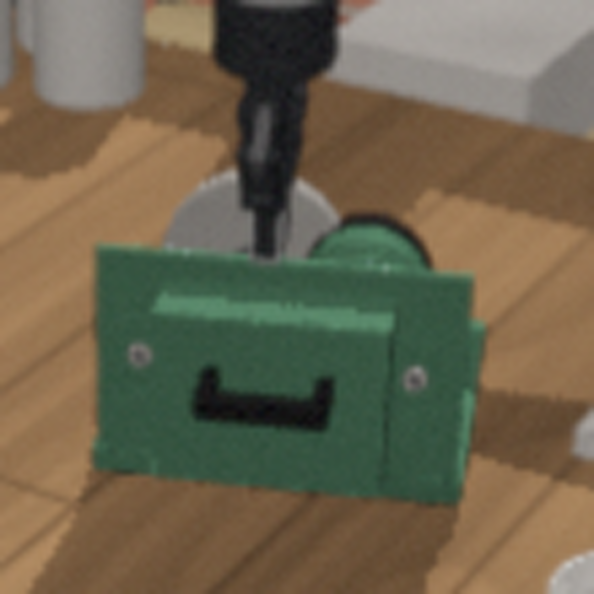

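Request:
play_rows --series '[2, 12, 0, 0, 0, 0, 5, 25, 0, 0, 0, 0, 6, 35, 0, 0, 0, 0, 6, 35, 0, 0, 0, 0, 6, 35, 0, 0, 0, 0, 5, 27, 0, 0, 0, 0, 3, 15, 0, 0, 0, 0, 1.4, 8.3, 0, 0, 0, 0, 0, 0, 0, 0, 0, 0, 0, 0, 0, 0, 0, 0]' --hand 0

```text
clock: 31.45
ee_pos: [632.1, -121.9, 238.0]
ee_rot: [-0.001, 0.984, 0.18, -0.001]
wrist_force: [-0.3, 0.5, 0.7]
grip_width: 85.4
```

```bash
python3 - <<'E'
from h import *
np.set_printoptions(suppress=True,precision=1)
w=get_image("wrist"); s=get_image("scene")
cv2.imwrite("pics/w19.png",w["frame"])
f=w["frame"].astype(int); m=((f[...,2]>120)&(f[...,1]<70)&(f[...,0]<70)).astype(np.uint8)
n,l,st,c=cv2.connectedComponentsWithStats(m); i=1+np.argmax(st[1:,4]); q=onz(w,c[i],91); print(st[i],q)
togo((q[0],q[1],76))
gx=np.array([-.3543,.9351,0]);gy=np.array([-.9351,-.3543,0]);gz=np.array([0,0,1.])
for name,mid in (("home",np.array([507,103.4,105])),("2up",np.array([507,103.4,107]))):
  for c in [(-25,80,65),(-25,-80,65),(-25,80,-65),(-25,-80,-65)]:
    print(name,c,(proj(s,[mid+c[0]*gx+c[1]*gy+c[2]*gz])[0]+[.45,-.6]))
crop(s,315,120,395,185,9,"pics/s19.png")
E
```

```text
[ 298  160   42   43 1325] [ 632.6 -121.5   91. ]
clk 31.55 pos [ 632.  -121.   238.7] th 20.84 tool-shift [  0.5   0.8 162.7] F [ 0.7 -0.6 -0.7] w 85.8
tilt z axis [-0.  0. -1.]
home (-25, 80, 65) [327.7 136.5]
home (-25, -80, 65) [371.9 140.5]
home (-25, 80, -65) [327.7 167.1]
home (-25, -80, -65) [369.7 171.4]
2up (-25, 80, 65) [327.7 136. ]
2up (-25, -80, 65) [371.9 140. ]
2up (-25, 80, -65) [327.7 166.7]
2up (-25, -80, -65) [369.8 170.9]
```

View pics/w19.png

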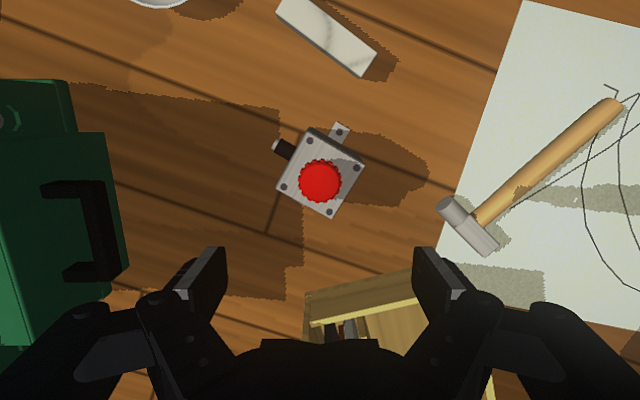

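View pics/s19.png

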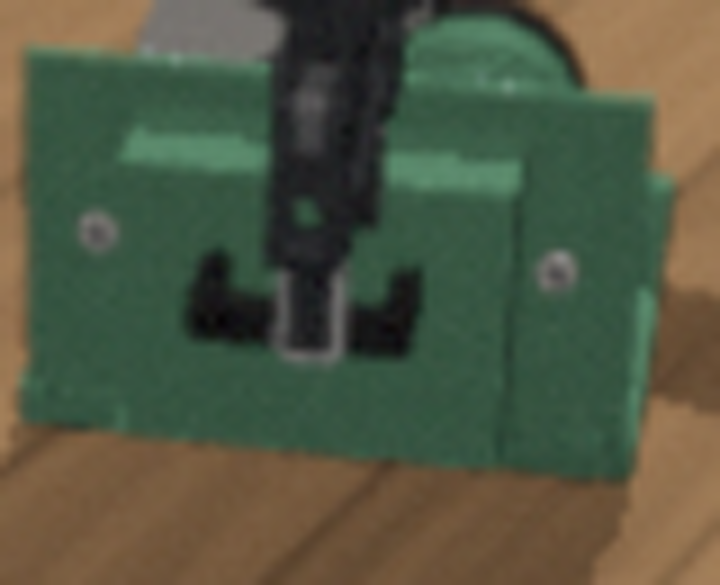

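Request:
play_rows --series '[0.3, 0.6, 15, 0, 0, 0, 0, 0, 30, 0, 0, 0, 0, 0, 35, 0, 0, 0, 0, 0, 35, 0, 0, 0, 0, 0, 25, 0, 0, 0, 0, 0, 15, 0, 0, 0, 0, 0, 6, 0, 0, 0, 0, 0, 3, 0, 0, 0, 0, 0, 0, 0, 0, 0, 0, 0, 0, 0, 0, 0]'

```text
clock: 32.38
ee_pos: [634.1, -122.4, 77.0]
ee_rot: [0.001, 0.984, 0.181, 0.001]
wrist_force: [0.8, 0.4, -0.4]
grip_width: 85.2
```

Request:
play_rows --series '[0, 0, 0, 0, 0, 0, 0, 0, 0, 0, 0, 0, 0, 0, 0, 0, 0, 0, 0, 0, 0, 0, 0, 0, 0, 0, 0, 0, 0, 0, 0, 0, 0, 0, 0, 0]' --hand 1 --squeeze 30

```text
clock: 32.88
ee_pos: [633.2, -121.9, 75.9]
ee_rot: [-0.0, 0.984, 0.18, 0.0]
wrist_force: [-2.1, 2.9, 3.7]
grip_width: 37.7
```

Request:
play_rows --series '[0, 0, 0, 0, 0, 0.06, 0, 0, 0, 0, 0, 0.1, 0, 0, 0, 0, 0, 0.1, 0, 0, 0, 0, 0, 0.1, 0, 0, 0, 0, 0, 0.1, 0, 0, 0, 0, 0, 0.1, 0, 0, 0, 0, 0, 0.1, 0, 0, 0, 0, 0, 0.08, 0, 0, 0, 0, 0, 0, 0, 0, 0, 0, 0, 0, 0, 0, 0, 0, 0, 0]'

```text
clock: 33.8
ee_pos: [633.2, -121.9, 76.3]
ee_rot: [-0.0, 0.982, -0.187, -0.0]
wrist_force: [-2.3, 4.4, 5.7]
grip_width: 37.9
```

Request:
play_rows --series '[0, 0, 0, 0, 0, 0.05, 0, 0, 0, 0, 0, 0, 0, 0, 0, 0, 0, 0]'

```text
clock: 34.05
ee_pos: [633.2, -121.9, 76.3]
ee_rot: [-0.0, 0.977, -0.212, -0.0]
wrist_force: [-2.9, 3.6, 6.6]
grip_width: 37.7
```

Request:
play_rows --series '[0, 0, 0, 0, 0, 0, 0, 0, 0, 0, 0, 0, 0, 0, 0, 0, 0, 0, 0, 0, 0, 0, 0, 0, 0, 0, 0, 0, 0, 0, 0, 0, 0, 0, 0, 0]' --hand 0

```text
clock: 34.55
ee_pos: [632.9, -122.5, 74.8]
ee_rot: [0.0, 0.977, -0.212, -0.0]
wrist_force: [-0.1, 0.2, 0.1]
grip_width: 85.2
```

Request:
play_rows --series '[0, 0, -10, 0, 0, 0, 0, 0, -20, 0, 0, 0, 0, 0, -30, 0, 0, 0, 0, 0, -35, 0, 0, 0, 0, 0, -35, 0, 0, 0, 0, 0, -35, 0, 0, 0, 0, 0, -25, 0, 0, 0, 0, 0, -10, 0, 0, 0, 0, 0, 0, 0, 0, 0, 0, 0, 0, 0, 0, 0]'

```text
clock: 35.38
ee_pos: [632.7, -122.3, 274.6]
ee_rot: [0.0, 0.977, -0.212, -0.0]
wrist_force: [-0.7, -0.0, -0.3]
grip_width: 85.5
```

```bash
python3 - <<'E'
from h import *
import pickle
w=get_image("wrist"); s=get_image("scene");t=get_image("top")
cv2.imwrite("pics/w20.png",w["frame"]);cv2.imwrite("pics/s20.png",s["frame"]);crop(s,305,80,400,235,3.8,"pics/s20c.png"); cv2.imwrite("pics/t20.png",t["frame"])
t0,s0=pickle.load(open("im0.pkl","rb"))
def red(d):
    f=d["frame"].astype(int); m=((f[...,2]>120)&(f[...,1]<70)&(f[...,0]<70)).astype(np.uint8)
    n,l,st,c=cv2.connectedComponentsWithStats(m); i=1+np.argmax(st[1:,4]); return st[i],c[i]
print(red(s0),red(s)); togo((632,-122,250))
E
```

```text
(array([344, 189,  13,  10,  95], dtype=int32), array([349.43157895, 193.61052632])) (array([344, 189,  13,  10,  94], dtype=int32), array([349.43617021, 193.62765957]))
clk 35.53 pos [ 631.8 -122.   271.7] th -24.48 tool-shift [ 0.3 -0.1 21.7] F [ 0.2 -0.2 -0.5] w 85.5
tilt z axis [-0.0052  0.0019 -1.    ]
```

View pics/s20c.png

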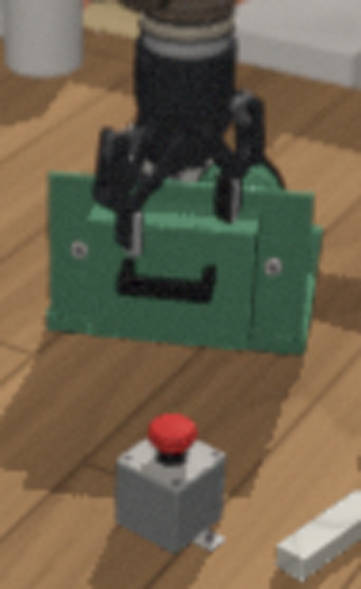

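View pics/t20.png

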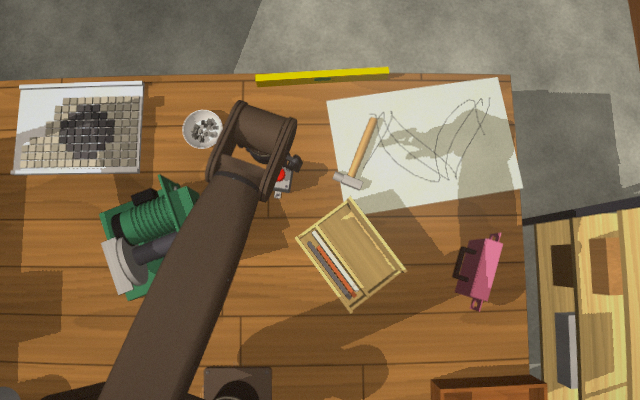

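View pics/w20.png

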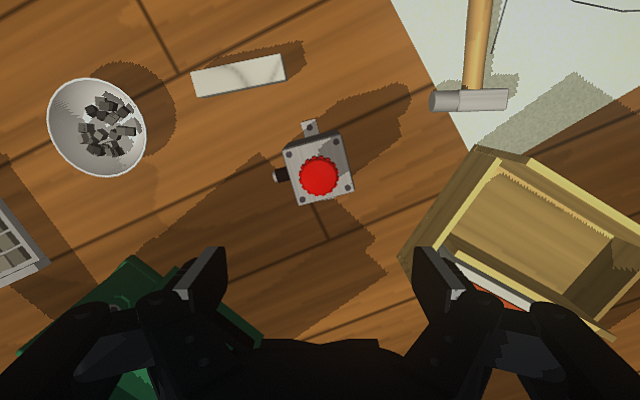

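```bash
python3 -c "
from cell import order
print(order.sign_off())"
```

```text
the job is handed in; nothing more can be done
None
```

I finished the whole sequence in order and handed the job in at about 35.5 s. One contact along the way may count against it.

**The contact:** on my first try for the handle, the knuckle of the finger linkage came down on the guard's top front edge. The wrist sensor read about 63 N, which is under the 120 N wrist limit. If the judge counts that linkage as gripper body, it is over the 40 N limit. The push also moved the guard a few mm on the bench. I backed off, re-measured and took the handle with the fingers barely opened.

**What was done:**
1. Pressed the stop button; it latched, and the scene camera showed the head about 7–8 mm lower.
2. Lifted the guard from its rack, stood it upright on the bench and let go.
3. Took it by the handle and put both keyholes over the studs.
4. Slid it down about 20 mm until the studs carried its weight, then let go.
5. Twisted the stop head about 0.79 rad clockwise and opened the fingers; it sprang up.

**Last checks:**
- **Stop button:** the head is back at its starting position in the scene picture, to within 0.02 px.
- **Guard:** both stud heads stand fully in front of the ears. Its top edge sits about 1 px lower in the scene view than I predicted, roughly 5 mm at that scale. I put this down to the rounded edge, and the force drop on seating agrees that it is fully home.
- **Bystanders:** the dish, stone blank, hammer and pink look-alike look unmoved, judged by eye.
- **Robot:** it is clear of everything, with wrist force near zero.

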